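# Shut down the thread winder and clear its spools into stacked totes

### The job

Shut the thread winder down: guide its speed lever through the zigzag gate to the off slot at the far end, then press the brake treadle right down on its stop for a second to halt the spindle and let it come up again. Only then clear the delivery tray: put the large spools in the tote on the rubber mat, then set the second tote on top of it, turned the way round that makes it stack on the ribs and not nest down on the spools, with the small spools in that upper tote. Leave the pincushion and the button jar where they are.

Things in the scene. Friction and masses are not known exactly. Their poses are not given: they have to be found in the camera images.
- tote_low: The bottom tote, empty, on the rubber mat. Stack-nest tote of grey plastic, open top, 193 x 149 mm over the rim (x by y), 86 mm high, 0.3 kg. Origin: centre of the underside, z up, x along the length to its tab end. Floor 4 mm thick, 156 x 112 mm inside, but 84 mm wide from rib to rib. Walls slope outwards to an upright rim band 9 mm thick, z = 70 to 86 mm.
- tote_low_tab (a point): Middle of the top of the bottom tote's grip tab, which sticks out 14 mm from the rim at its +x end only (a white card is on that end too): 103.5 mm along x from the origin, 86 mm up.
- tote_low_rib (a point): Flat top of one of four hollow ribs on the long walls, 70 mm above the origin (16 mm below the rim). Ribs are 24 mm wide and stand 14 mm into the inside, at x = +54 and x = -22 mm on both long sides. Both totes have them.
- tote_up: The second tote, the same in all sizes and axes, empty on the bench at any angle. Set in the other the same way round (tabs at the same end) it nests, origin only 39 mm above the other's, or lands on the contents. Turned half round (tabs at different ends) its floor rests on the rib tops, origin 70 mm above the other's; the lower rim then keeps it within 5.5 mm of centre.
- tote_up_tab (a point): Middle of the top of the second tote's grip tab: 103.5 mm along its x from its origin, 86 mm up.
- tote_up_rim (a point): Top edge of the second tote's long rim, in the middle of its 9 mm thickness: (16, 70, 86) mm from the origin. A good place to grip the tote from above, one finger inside and one outside: no rib from x = -6 to 38 mm. The band is 16 mm high; below it the wall slopes inwards. The rim at y = -70 mm is the same.
- mat: Black rubber mat 250 x 190 x 4 mm fixed on the bench under the bottom tote. Origin: centre of its underside.
- winder: Bench thread winder, bolted down; origin on the bench, 90 mm behind the housing's front, x away from its front (roughly world +x), y to its left, z up. White housing from x = -90 to 130, y = -90 to 110 mm, 92 mm high, gate plate on it to 104 mm. Winding head and wire stand (200 and 300 mm high) at x = 65 to 125, y = 50 to 105 mm; the head's shaft reaches to y = -30 mm at x = 98, z = 165 mm.
- tray: Aluminium delivery tray at the right of the winder, 210 x 150 mm, same axes as the winder; its floor is 6 mm above its origin and 14 mm above the bench, its rim 4 mm above that floor. Holds the spools.
- lever_knob (a point): Centre of the black ball knob, 28 mm across, on the speed lever: a stem 8 mm thick in a zigzag slot 12 mm wide. Knob (x, y) mm from the pivot in winder axes: fast (-44, -17) near end, (-17, -17), (-17, +17), (+17, +17), (+17, -17), off (+44, -17) far end; straight runs between, 3 mm play. It may start part way along the first run. Under 2 N moves it; it stays put.
- lever_pivot (a point): Pivot of the speed lever, inside the housing 15 mm above the bench; the knob swings about it at 135 mm, so it sinks 8 mm towards both ends.
- off_slot (a point): Where the knob's centre is when the lever is fully home in the off slot.
- shift (a joint): Fore and aft angle of the speed lever (rad): 0 at the near end of the fast slot, 0.20 and 0.46 at the two crossings, 0.66 at the far end of the off slot. Grows as the knob goes away from the robot.
- cross (a joint): Sideways angle of the speed lever (rad): 0 on the right (fast and off slots), 0.25 on the left (middle, slow slot).
- treadle_pad (a point): Point to press on the rubber tread of the brake treadle, 90 mm from its hinge and 66 mm above the bench at rest, 20 mm lower on the stop. The treadle is a sprung plate 112 x 70 mm at the winder's right front, hinged at its far end, 34 mm up at winder x = -115, y = -170 mm; it runs from there to winder -x, rising 0.25 rad.
- treadle (a joint): Angle of the brake treadle (rad): 0 up at rest, 0.22 hard down on its stop. A spring lifts it: about 6 N at the pad starts it, 10 N brings it to the stop.
- pincushion: Pincushion, a pink dome in a wooden ring, 96 mm across and 60 mm high. Origin: centre of its underside. To be left alone.
- button_jar: Small round jar, 60 mm across and 75 mm high. Origin: centre of its underside. To be left alone.
- large0_mid (a point): Middle of a large spool of thread: a plain cylinder 36 mm across and 58 mm long, its z along its axis; the colour of the thread means nothing. Stands on end on the delivery tray at the start. May be absent (2 or 3 of the large ones are there). About 45 g.
- large1_mid (a point): Middle of a large spool of thread: a plain cylinder 36 mm across and 58 mm long, its z along its axis; the colour of the thread means nothing. Stands on end on the delivery tray at the start. May be absent (2 or 3 of the large ones are there). About 45 g.
- large2_mid (a point): Middle of a large spool of thread: a plain cylinder 36 mm across and 58 mm long, its z along its axis; the colour of the thread means nothing. Stands on end on the delivery tray at the start. May be absent (2 or 3 of the large ones are there). About 45 g.
- small0_mid (a point): Middle of a small spool of thread: a plain cylinder 26 mm across and 46 mm long, its z along its axis. Stands on end on the delivery tray at the start. May be absent (1 or 2 of the small ones are there). About 25 g.
- small1_mid (a point): Middle of a small spool of thread: a plain cylinder 26 mm across and 46 mm long, its z along its axis. Stands on end on the delivery tray at the start. May be absent (1 or 2 of the small ones are there). About 25 g.

How it is judged (in metres and radians):
On the way, in this order (a step that is already met when the one before it is completed fails the run):
1. the speed lever is in the off slot (value of joint shift above 0.56 rad and value of joint cross below 0.09 rad), for 0.2 s.
2. with the lever off, the brake treadle is down on its stop for half a second (all of step 1 and value of joint treadle above 0.185 rad), for 0.5 s.
3. all the large spools are in the bottom tote (x of large0_mid in the frame of tote_low between -0.085 and 0.085 m and y of large0_mid in the frame of tote_low between -0.065 and 0.065 m and z of large0_mid in the frame of tote_low between 0.005 and 0.058 m and x of large1_mid in the frame of tote_low between -0.085 and 0.085 m and y of large1_mid in the frame of tote_low between -0.065 and 0.065 m and z of large1_mid in the frame of tote_low between 0.005 and 0.058 m and x of large2_mid in the frame of tote_low between -0.085 and 0.085 m and y of large2_mid in the frame of tote_low between -0.065 and 0.065 m and z of large2_mid in the frame of tote_low between 0.005 and 0.058 m), for 0.2 s.
At the end, for the whole second after the job is handed in: Lever off (shift over 0.56, cross under 0.09), treadle up (under 0.05); large spools in the bottom tote, small ones in the upper; upper tote half round on the ribs, origin 64 to 77 mm above and within 9 mm in x, y, level to 0.06 rad, at rest; bottom tote within 50 mm of the mat (all of step 1 and all of step 3 and value of joint treadle below 0.05 rad and x of small0_mid in the frame of tote_up between -0.085 and 0.085 m and y of small0_mid in the frame of tote_up between -0.065 and 0.065 m and z of small0_mid in the frame of tote_up between 0.005 and 0.058 m and x of small1_mid in the frame of tote_up between -0.085 and 0.085 m and y of small1_mid in the frame of tote_up between -0.065 and 0.065 m and z of small1_mid in the frame of tote_up between 0.005 and 0.058 m and z of tote_up in the frame of tote_low between 0.064 and 0.077 m and x of tote_up in the frame of tote_low between -0.009 and 0.009 m and y of tote_up in the frame of tote_low between -0.009 and 0.009 m and x of tote_up_tab in the frame of tote_low below -0.08 m and angle between each of tote_up, tote_low's own z axis and vertical below 0.06 rad and horizontal distance between tote_low and mat below 0.05 m and linear speed of tote_up below 0.02 m/s); the robot touches nothing.
It fails at once if a spool is lifted off the tray while the winder is not switched off (not (value of joint shift above 0.56 rad and value of joint cross below 0.09 rad) and height (world z) of any of large0_mid, large1_mid, large2_mid, small0_mid, small1_mid above 0.13 m).
It fails at once if the pincushion is pushed more than 40 mm (distance of pincushion from where it was at the start of the episode above 0.04 m).
It fails at once if the button jar is pushed more than 40 mm (distance of button_jar from where it was at the start of the episode above 0.04 m).
Of large0, large1, large2 only 2 to 3 are there at a start; the rules pass over those that are not, and their reading is None.
Of small0, small1 only 1 to 2 are there at a start; the rules pass over those that are not, and their reading is None.
At some moment in a run one of tote_up, large0, large1, large2, small0, small1 may be knocked a few centimetres aside while the robot is not near it.
It also fails if it takes over 210 s, if anything falls off the work surface, if the arm or the gripper's body presses on something with over 40 N, if the wrist force passes 120 N, or if a joint passes its speed limit or range.

### The arm

A 6-joint arm with a two-finger parallel gripper is mounted at the origin on the work surface. World frame = base frame: x ahead of the robot, y to its left, z up, the work surface at z = 0. Lengths are in mm, angles in rad, forces in N, time in s.
With the tool pointing down it reaches from about 325 to 900 mm from the base axis. Payload 3.5 kg.
Tool frame: the origin (TCP) lies on the centre line of the jaws, within the pads' length; the fingertips stand 19 mm ahead of it and the grasp point (between the pads) is the TCP (arm.tips_ahead is the distance from the TCP to the fingertips, in mm); z points along the fingers, y is the line along which they close (so a half turn about z gives the same grasp; the last joint's range is limited). The gripper opens to 85 mm and grips with 20 to 120 N. Pads are 22 mm wide; open, the fingers measure 114 mm over their backs; the gripper's body (76 mm by 85 mm) begins 54 mm behind the grasp point. The pads swing forward as they close: fully open they stand 13 mm farther back than shut.
Start: joints at [-1.282, 0.276, -0.026, 1.268, 0, 1.467], TCP at [238.646, -577.642, 226.013] pointing down, gripper open.
Joint ranges: [-3.12, 3.12], [-0.85, 1.88], [-1.08, 1.24], [-1.95, 2.15], [-1.57, 1.53], [-3.14, 3.14]. Speed limits (rad/s): [2.57, 2.57, 3.14, 3.14, 3.14, 3.14].

### API

Orientations are given as a rotation vector (axis times angle).
In Python, from bench import arm gives the robot as it stands.
- The arm moves only by the tool move_arm, never from a script. Its argument "motion" is a list that holds one entry, the list of rows, each a list of 6 numbers: the shift along the tool's x, y, z in mm, then the turn, a rotation vector about the tool's x, y, z in degrees. In form: [[[tx, ty, tz, rx, ry, rz], ...]]. A call has 1 to 20 rows; each row is the pose to reach, as a shift and turn from the pose commanded when the call began, along the tool's axes at that moment; what a row does not reach only later rows make up. A row lasts 1/8 s, in which the tool goes at most 62.5 mm and 10.7 degrees, less where a joint would pass 70% of its speed; a pose out of reach is approached as far as the arm can. A call with a gripper value outside its range is refused whole. "jaw" is the opening in per cent of the stroke, from 0 (shut) to 100 (fully open), set as the call begins (left out, the last holds). The fingers move at their own pace and stop on an object; the grip force is fixed at half the most. Time passes only in rows, so rows that repeat a pose let the fingers close. It gives the time, the measured TCP pose, the force, the opening and the grip force at its end, in the units of the state.
- arm.read_state(): the state, without advancing time (a new reading comes with each control period).
- arm.read_camera(name): name is "scene" or "top"; returns a dict with "img" (480x640x3 uint8, red, green, blue), "range_z" (480x640 float32, mm along the optical axis (not along the pixel's ray), 0 where there is no reading), "fx", "fy", "cx", "cy" (pixels), "rvec" (rotation vector, rad) and "tvec" (3), from world to camera coordinates, as OpenCV has them. Camera axes: x right, y down, z forward; pixel columns grow to the right and rows downward; lengths in mm; the calibration is good to about 2 mm. A picture is of the moment at which its call begins.
- arm.close_job(): hands the job in; it is judged then, once.
The state is a dict: "time": time; "qpos": joint angles; "qvel": joint speeds; "effort": joint torques, N m; "tcp_pos": TCP position; "orientation": TCP orientation; "wrist_force": force on the tool from outside, world axes, zero at the start; "wrist_torque": the same for the moment, N m; "grip_width": finger opening in mm; "grasp_force": force on a finger pad.
Only numpy, scipy, OpenCV 4.12 (cv2) and the standard library are available. Lean on these libraries where they do the work, as an engineer would, in place of code of your own. Each camera call takes 0.05 s, during which the arm holds its last target. There are 200 camera calls.

## Working session

There is one attempt and no reset: what is moved stays moved. The work goes in short steps, Python scripts to look and compute and a tool call to move; the robot and the scene stay as the last step left them, time stands still between calls to the robot, and variables do not carry over. Pictures are saved under pics/ and viewed, at most 14 in all, crops included, and the job is handed in when it is done.

Besides the shell and the picture viewer there is one more tool, called as name(argument=value, ...), one argument or row to a line, values as JSON. move_arm: Moves the arm, as the interface text tells. Its arguments: {"type":"object","properties":{"motion":{"type":"array","items":{"type":"array","items":{"type":"array","items":{"type":"number"}}}},"jaw":{"type":"number"}},"required":["motion"]}

```bash
ls; mkdir -p pics; cat > h.py <<'E'
import numpy as np, cv2
from bench import arm
def cam(n):
    c=arm.read_camera(n); c['R']=cv2.Rodrigues(np.array(c['rvec'],float))[0]; c['t']=np.array(c['tvec'],float).ravel(); return c
def save(c,f): cv2.imwrite('pics/'+f,c['img'][:,:,::-1])
def cloud(c):
    z=c['range_z'].astype(float); v,u=np.mgrid[:480,:640]
    P=np.stack([(u-c['cx'])/c['fx']*z,(v-c['cy'])/c['fy']*z,z],-1)
    W=(P-c['t'])@c['R']; W[z==0]=np.nan; return W
def ray(c,u,v,h):
    d=c['R'].T@np.array([(u-c['cx'])/c['fx'],(v-c['cy'])/c['fy'],1]); o=-c['R'].T@c['t']
    return o+d*(h-o[2])/d[2]
E
python3 - <<'E'
from h import *
for n in('scene','top'):
    c=cam(n); save(c,n+'0.png'); print(n,c['fx'],-c['R'].T@c['t'],c['R'][2])
    np.save(n+'.npy',cloud(c))
s=arm.read_state(); print(s['time'],s['tcp_pos'],s['orientation'],s['grip_width'],arm.tips_ahead)
E
```

```text
pics
scene 470.03389730570586 [1174.13482849  569.1580441   665.80035285] [-0.61104276 -0.57979398 -0.53894869]
top 522.5468222075904 [ 384.30693115  -17.43511119 1396.69590814] [ 0.13116571 -0.00420732 -0.99135153]
0.1 [ 238.46257584 -576.97335792  224.96328791] [-3.07955407e+00 -6.11146287e-01  2.89132787e-04] 85.38213154034054 19.0
```

View pics/top0.png

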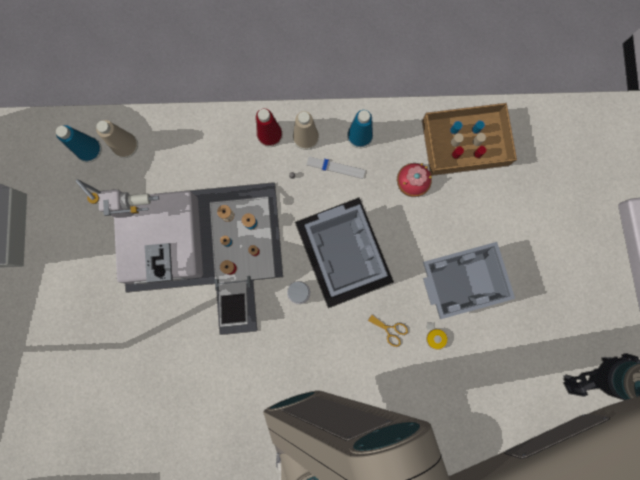

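View pics/scene0.png

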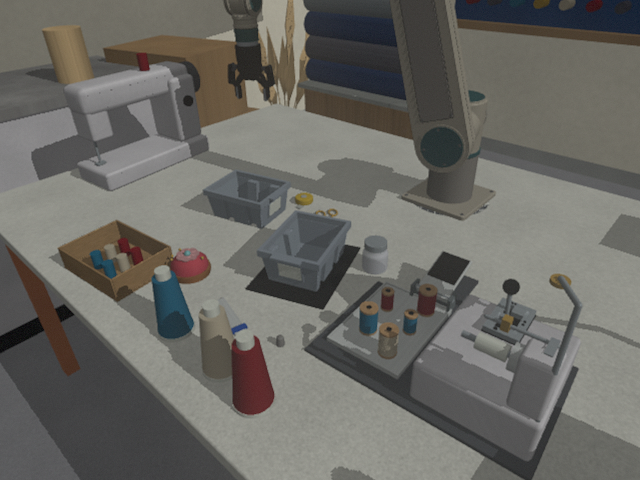

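The top view has +x up and +y left. It shows the winder at (160,240), with the knob at about (158,250). The treadle is at (235,308) and the tray holds five spool tops: (225,211), (249,220), (225,241), (253,251), (228,267). The lower tote is at (345,250) and the second tote at (468,280), with its tab to the left. The scene view shows the knob at (511,287), and the card on the lower tote facing the camera.

```bash
cat > m.py <<'E'
from h import *
c=cam('top'); W=np.load('top.npy')
# spools: blobs above tray floor within tray window
win=np.zeros((480,640),bool); win[198:280,211:276]=1
m=win&(W[...,2]>35)&(W[...,2]<90)
n,l,st,ce=cv2.connectedComponentsWithStats(m.astype('uint8'))
for i in range(1,n):
    if st[i,4]<15: continue
    p=W[l==i]; zt=np.percentile(p[:,2],90); q=p[p[:,2]>zt-8]
    print('spool',ce[i].round(),st[i,4],'ztop',zt.round(1),((q.max(0)+q.min(0))/2).round(1),np.ptp(q,0).round(1))
def rect(name,u0,u1,v0,v1,z0,z1):
    w=np.zeros((480,640),bool); w[v0:v1,u0:u1]=1
    p=W[w&(W[...,2]>z0)&(W[...,2]<z1)]
    r=cv2.minAreaRect(p[:,:2].astype('float32')); print(name,len(p),'z',np.median(p[:,2]).round(1),[np.round(x,1) for x in r]); return p
rect('low',295,395,195,310,76,96); rect('up',415,520,235,325,76,96)
rect('housing',105,205,180,295,84,96); rect('gate',140,185,230,290,98,112)
p=rect('knob',140,185,225,290,122,175); print(p.mean(0),p.max(0),p.min(0))
rect('treadle',215,258,270,340,30,80)
rect('tray',200,285,180,292,15,22)
rect('jar',285,315,275,308,60,85); rect('pin',395,440,160,200,20,75)
E
python3 m.py
python3 - <<'E'
from h import *
c=cam('top'); i=c['img'][180:345,100:320]; cv2.imwrite('pics/cr.png',cv2.resize(i,None,fx=3.6,fy=3.6,interpolation=3)[:,:,::-1])
E
```

```text
spool [225. 212.] 189 ztop 75.4 [642.  235.2  73.6] [35.2 34.3 11.8]
spool [249. 221.] 184 ztop 75.1 [619.1 173.8  72.5] [34.3 34.1  9.7]
spool [225. 240.] 91 ztop 63.8 [569.3 234.9  61.7] [21.8 24.7 11.1]
spool [253. 250.] 91 ztop 63.1 [542.7 163.1  61.5] [24.3 23.7 11.5]
spool [227. 267.] 186 ztop 74.7 [499.7 228.1  72.5] [33.6 33.5 11.1]
low 1335 z 88.9 [array([525.6, -31.4]), array([208. , 235.2]), np.float64(18.6)]
up 1221 z 85.4 [array([ 447.2, -374.8]), array([149.2, 208.6]), np.float64(13.7)]
housing 4853 z 91.9 [array([578.2, 407.8]), array([227.1, 200.1]), np.float64(3.9)]
gate 697 z 104.0 [array([528.4, 382.7]), array([124.1,  98.1]), np.float64(10.2)]
knob 110 z 156.0 [array([485.1, 373.4]), array([24.4, 26.4]), np.float64(86.7)]
[485.02370642 372.36315936 155.12871325] [498.59571039 385.98574116 164.25087633] [471.84880769 361.28565152 141.63400091]
treadle 1367 z 56.7 [array([422.3, 217.1]), array([140.5,  90.8]), np.float64(4.0)]
tray 1688 z 16.8 [array([584. , 207.1]), array([273.9, 205.3]), np.float64(2.7)]
jar 343 z 75.1 [array([430.6,  48.8]), array([50.7, 51.5]), np.float64(76.4)]
pin 932 z 44.0 [array([ 729.2, -280.9]), array([ 87.5, 112.9]), np.float64(9.2)]
```

View pics/cr.png

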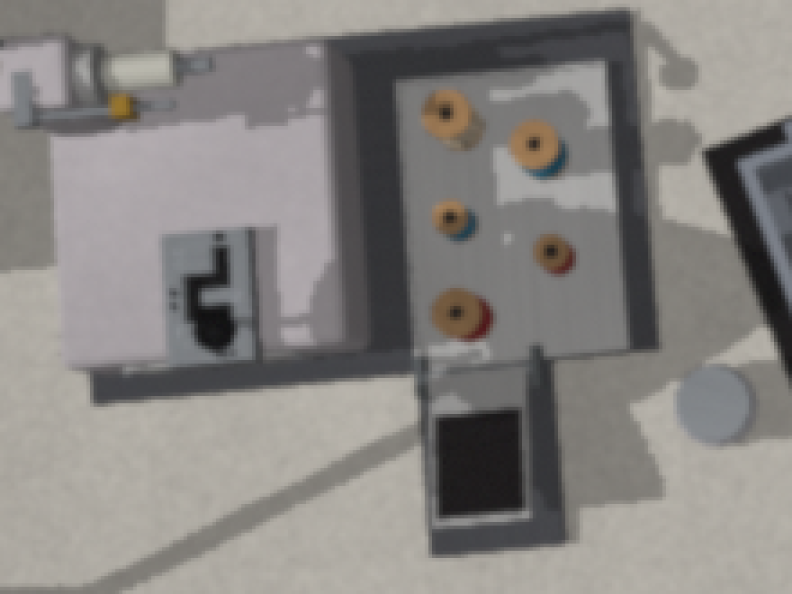

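The crop shows the slot on the gate plate from crop px (193,290) to the far end at (220,248), with the knob at (213,330) near the fast end. The winder is turned a few degrees.

```bash
cat > m2.py <<'E'
from h import *
c=cam('top'); W=np.load('top.npy'); S=cam('scene'); WS=cloud(S)
# housing outline by z
w=np.zeros((480,640),bool); w[180:295,105:205]=1
p=W[w&(abs(W[...,2]-92)<5)][:,:2]
def edge(p,ax,side,lo,hi):
    # fit line: extreme of coordinate ax as function of the other
    o=1-ax; xs=[];ys=[]
    for b in np.arange(lo,hi,6):
        q=p[(p[:,o]>=b)&(p[:,o]<b+6)]
        if len(q)>3: xs.append(b+3); ys.append(q[:,ax].min() if side<0 else q[:,ax].max())
    a=np.polyfit(xs,ys,1)
    for _ in range(3):
        r=np.array(ys)-np.polyval(a,xs); k=abs(r)<=max(3,np.median(abs(r))*2); a=np.polyfit(np.array(xs)[k],np.array(ys)[k],1)
    return a
f=edge(p,0,-1,325,500); r=edge(p,1,-1,490,650); l=edge(p,1,1,490,600)
print('front slope',f,'right',r,'left',l)
# slot pixels dark on plate
g=c['img'].max(-1).astype(int)
s=np.zeros((480,640),bool); s[240:262,145:172]=1
v,u=np.nonzero(s&(g<60))
q=np.array([ray(c,a,b,104)[:2] for a,b in zip(u,v)])
print('dark ext',q.min(0),q.max(0))
for y in range(240,274): print(y,''.join('#' if g[y,x]<60 else '+' if g[y,x]<90 else '.' for x in range(140,180)))
print('ray at (160,248)',ray(c,160,248,104),'(154,258)',ray(c,154,258,104))
# knob in scene
gs=S['img'].max(-1); m=np.zeros((480,640),'uint8'); m[270:305,495:528]=gs[270:305,495:528]<70
n,L,st,ce=cv2.connectedComponentsWithStats(m); i=1+st[1:,4].argmax(); print('knob scene',ce[i],st[i]); pk=WS[L==i]; print(np.nanmedian(pk,0),np.nanmax(pk,0),np.nanmin(pk,0))
for n_,(u0,u1,v0,v1),h in(('low',(295,395,195,310),86+4),('up',(415,520,235,325),86)):
    w=np.zeros((480,640),bool); w[v0:v1,u0:u1]=1
    p=W[w&(abs(W[...,2]-h)<9)&(W[...,0]<720)][:,:2]
    ctr=np.median(p,0); p=p[np.hypot(*(p-ctr).T)<150]
    best=None
    for a in np.radians(np.arange(-45,45,.25)):
        R=np.array([[np.cos(a),-np.sin(a)],[np.sin(a),np.cos(a)]]); t=p@R
        e=[np.percentile(t[:,0],.7),np.percentile(t[:,0],99.3),np.percentile(t[:,1],.7),np.percentile(t[:,1],99.3)]
        A=(e[1]-e[0])*(e[3]-e[2])
        if best is None or A<best[0]: best=(A,a,e,R)
    A,a,e,R=best; print(n_,'ang',np.degrees(a),'ext',e[1]-e[0],e[3]-e[2],'ctr',R@[(e[0]+e[1])/2,(e[2]+e[3])/2])
E
python3 m2.py
```

```text
front slope [-4.04231517e-02  4.86737313e+02] right [6.86062580e-02 2.69543203e+02] left [6.70332333e-02 4.66826932e+02]
dark ext [515.28268628 382.07221758] [544.88158978 406.9367896 ]
240 ........................................
241 ........................................
242 ........................................
243 ........................................
244 .............................++.........
245 ....................++.......++.........
246 ....................++.......++.........
247 .............................++.........
248 ....................+++......++.........
249 ...................+###+.....++.........
250 ...................+###+......+.........
251 ...................+###+.....++.........
252 ...................+###+......+.........
253 ...................+###+......+.........
254 ...................+###+......+.........
255 ...................+###+......+.........
256 ............++++++#####+......+.........
257 ...........+###########+......+.........
258 ...........+###########+......+.........
259 ...........+#######++++.......+.........
260 ..........
[... 382 characters left out ...]
........
269 ............++###########+....++........
270 ..............###########+....++........
271 ..............###########+....++........
272 ..............###########+.....+........
273 ..............+##########......+........
ray at (160,248) [547.3898678  387.39391112 104.        ] (154,258) [522.76609856 401.93143582 104.        ]
knob scene [510.6372549  286.71568627] [503 279  16  18 204]
[494.43818699 376.84270037 153.12827346] [502.90836996 387.84919695 162.7108491 ] [309.71586293 333.36383037   1.75466535]
low ang 18.75 ext 206.11388769011887 148.6141225549317 ctr [538.72399291 -71.76208146]
up ang 13.5 ext 148.24178140949925 206.9162471937192 ctr [ 447.29372487 -374.77069201]
```

move_arm(
  motion=[
    [[0, 0, 0, 0, 0, 10], [0, 0, 0, 0, 0, 20], [0, 0, 0, 0, 0, 22.45], [0, 0, 0, 0, 0, 22.45]],
  ],
  jaw=75,
)

```text
time: 0.8
tcp_pos: [238.6, -577.6, 225.9]
orientation: [-3.141, -0.001, 0.0]
wrist_force: [0.2, -1.1, -0.2]
grip_width: 64.2
grasp_force: 0.0
```

move_arm(
  motion=[
    [[246.4, -950.6, 0, 0, 0, 0], [246.4, -950.6, 0, 0, 0, 0], [246.4, -950.6, 0, 0, 0, 0], [246.4, -950.6, 0, 0, 0, 0], [246.4, -950.6, 0, 0, 0, 0], [246.4, -950.6, 0, 0, 0, 0], [246.4, -950.6, 0, 0, 0, 0], [246.4, -950.6, 0, 0, 0, 0], [246.4, -950.6, 0, 0, 0, 0], [246.4, -950.6, 0, 0, 0, 0], [246.4, -950.6, 0, 0, 0, 0], [246.4, -950.6, 0, 0, 0, 0], [246.4, -950.6, 0, 0, 0, 0], [246.4, -950.6, 0, 0, 0, 0], [246.4, -950.6, 0, 0, 0, 0], [246.4, -950.6, 0, 0, 0, 0], [246.4, -950.6, 0, 0, 0, 0], [246.4, -950.6, 0, 0, 0, 0]],
  ],
)

```text
time: 3.05
tcp_pos: [489.9, 120.6, 226.1]
orientation: [-3.092, -0.133, 0.007]
wrist_force: [-0.5, 1.2, 0.1]
grip_width: 64.1
grasp_force: 0.0
```

```bash
python3 - <<'E'
from h import *
s=arm.read_state(); print(s['time'],s['tcp_pos'],s['orientation'])
S=cam('scene'); i=S['img'][180:350,430:630]; cv2.imwrite('pics/k1.png',cv2.resize(i,None,fx=3,fy=3,interpolation=3)[:,:,::-1])
E
```

```text
3.05 [489.91733547 120.55673487 226.09336782] [-3.09154519 -0.13295988  0.00653892]
```

View pics/k1.png

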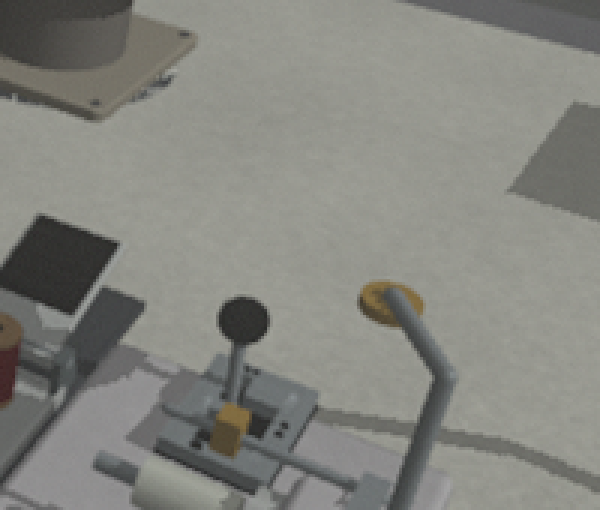

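The scene crop shows the knob (crop px 243,320) upright in the gate. The arm hasn't arrived yet, so I'll continue.

move_arm(
  motion=[
    [[0, 0, 0, 0, 0, 0], [0, 0, 0, 0, 0, 0]],
  ],
)

```text
time: 3.35
tcp_pos: [489.3, 120.7, 226.1]
orientation: [-3.092, -0.133, 0.007]
wrist_force: [0.2, -0.4, -0.5]
grip_width: 63.9
grasp_force: 0.0
```

```bash
cat > go.py <<'E'
import sys
from h import *
from scipy.spatial.transform import Rotation as Ro
def go(x,y,z,hd=0):
    s=arm.read_state(); R=Ro.from_rotvec(s['orientation']); T=Ro.from_euler('z',hd,degrees=True)*Ro.from_rotvec([np.pi,0,0])
    return np.round(R.inv().apply(np.array([x,y,z])-s['tcp_pos']),1).tolist()+np.round((R.inv()*T).as_rotvec(degrees=True),1).tolist()
if __name__=='__main__': print(go(*map(float,sys.argv[1:])))
E
python3 go.py 485 373 226 0
```

```text
[17.5, -251.5, 11.9, -2.7, 0.2, 4.9]
```

move_arm(
  motion=[
    [[17.5, -251.5, 11.9, -2.7, 0.2, 4.9], [17.5, -251.5, 11.9, -2.7, 0.2, 4.9], [17.5, -251.5, 11.9, -2.7, 0.2, 4.9], [17.5, -251.5, 11.9, -2.7, 0.2, 4.9], [17.5, -251.5, 11.9, -2.7, 0.2, 4.9], [17.5, -251.5, 11.9, -2.7, 0.2, 4.9], [17.5, -251.5, 11.9, -2.7, 0.2, 4.9], [17.5, -251.5, 11.9, -2.7, 0.2, 4.9], [17.5, -251.5, 11.9, -2.7, 0.2, 4.9], [17.5, -251.5, 11.9, -2.7, 0.2, 4.9], [17.5, -251.5, 11.9, -2.7, 0.2, 4.9], [17.5, -251.5, 11.9, -2.7, 0.2, 4.9]],
  ],
)

```text
time: 4.85
tcp_pos: [507.1, 125.5, 226.2]
orientation: [-3.09, -0.142, 0.008]
wrist_force: [0.9, 0.0, 0.7]
grip_width: 64.1
grasp_force: 0.0
```

```bash
python3 go.py 485 373 149 0
```

```text
[1.0, -244.4, 89.1, -2.8, 0.3, 5.3]
```

```bash
python3 - <<'E'
from h import *
s=arm.read_state(); print(np.round(s['qpos'],3))
E
```

```text
[ 0.091  0.093 -0.249  1.231  0.048  3.141]
```

```bash
python3 go.py 485 373 226 180
```

```text
[0.8, -248.2, 12.2, -0.4, -4.2, -174.7]
```

move_arm(
  motion=[
    [[0.8, -248.2, 12.2, -0.4, -4.2, -174.7], [0.8, -248.2, 12.2, -0.4, -4.2, -174.7], [0.8, -248.2, 12.2, -0.4, -4.2, -174.7], [0.8, -248.2, 12.2, -0.4, -4.2, -174.7], [0.8, -248.2, 12.2, -0.4, -4.2, -174.7], [0.8, -248.2, 12.2, -0.4, -4.2, -174.7], [0.8, -248.2, 12.2, -0.4, -4.2, -174.7], [0.8, -248.2, 12.2, -0.4, -4.2, -174.7], [0.8, -248.2, 12.2, -0.4, -4.2, -174.7], [0.8, -248.2, 12.2, -0.4, -4.2, -174.7], [0.8, -248.2, 12.2, -0.4, -4.2, -174.7], [0.8, -248.2, 12.2, -0.4, -4.2, -174.7], [0.8, -248.2, 12.2, -0.4, -4.2, -174.7], [0.8, -248.2, 12.2, -0.4, -4.2, -174.7], [0.8, -248.2, 12.2, -0.4, -4.2, -174.7], [0.8, -248.2, 12.2, -0.4, -4.2, -174.7], [0.8, -248.2, 12.2, -0.4, -4.2, -174.7], [0.8, -248.2, 12.2, -0.4, -4.2, -174.7], [0.8, -248.2, 12.2, -0.4, -4.2, -174.7], [0.8, -248.2, 12.2, -0.4, -4.2, -174.7]],
  ],
)

```text
time: 7.35
tcp_pos: [485.0, 373.0, 226.0]
orientation: [0.0, -3.141, -0.0]
wrist_force: [0.5, 0.8, -0.3]
grip_width: 64.0
grasp_force: 0.0
```

```bash
python3 go.py 485 373 149 180; python3 - <<'E'
from h import *
c=cam('scene'); 
gs=c['img'].max(-1); m=np.zeros((480,640),'uint8'); m[270:305,495:528]=gs[270:305,495:528]<70
n,L,st,ce=cv2.connectedComponentsWithStats(m)
print(st[1:],ce[1:])
E
```

```text
[-0.0, -0.1, 77.0, 0.0, -0.0, 0.0]
[[503 279  16  18 202]
 [507 300   1   3   3]
 [512 302   1   2   2]
 [515 304   1   1   1]] [[510.64851485 286.63366337]
 [507.         301.        ]
 [512.         302.5       ]
 [515.         304.        ]]
```

move_arm(
  motion=[
    [[0, 0, 40, 0, 0, 0], [0, 0, 77, 0, 0, 0], [0, 0, 77, 0, 0, 0]],
  ],
)

```text
time: 7.78
tcp_pos: [482.3, 371.4, 145.6]
orientation: [0.0, -3.135, 0.006]
wrist_force: [0.5, 0.9, 1.5]
grip_width: 64.0
grasp_force: 0.0
```

move_arm(
  motion=[
    [[0, 0, 0, 0, 0, 0], [0, 0, 0, 0, 0, 0], [0, 0, 0, 0, 0, 0], [0, 0, 0, 0, 0, 0], [0, 0, 0, 0, 0, 0]],
  ],
  jaw=20,
)

```text
time: 8.4
tcp_pos: [485.7, 373.5, 150.4]
orientation: [-0.001, 3.14, 0.002]
wrist_force: [-1.1, -1.1, 5.5]
grip_width: 17.0
grasp_force: 5.7
```

```bash
python3 - <<'E'
from h import *
S=cam('scene'); i=S['img'][180:350,430:630]; cv2.imwrite('pics/k2.png',cv2.resize(i,None,fx=3,fy=3,interpolation=3)[:,:,::-1])
E
```

```text
(no output)
```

View pics/k2.png

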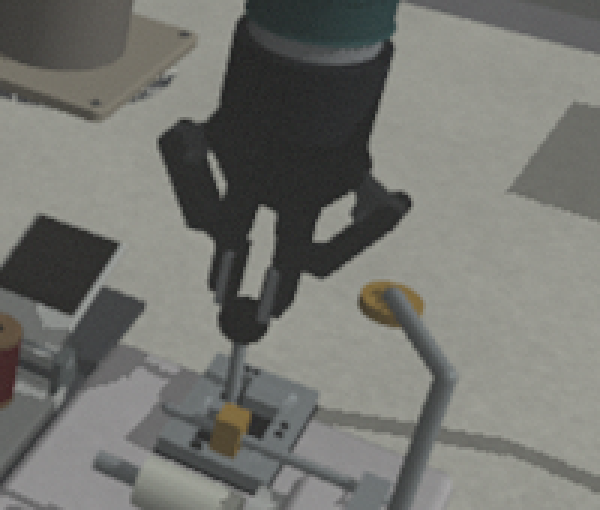

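```bash
python3 - <<'E'
from h import *
c=cam('top');S=cam('scene')
for z in(135,140,146): print(z,ray(S,510.6,286.7,z),ray(c,159,270.3,z),ray(c,159,268.5,z))
# triangulate
def ln(c,u,v):
    d=c['R'].T@np.array([(u-c['cx'])/c['fx'],(v-c['cy'])/c['fy'],1]); return -c['R'].T@c['t'],d/np.linalg.norm(d)
o1,d1=ln(S,510.6,286.7);o2,d2=ln(c,159.2,270)
A=sum(np.eye(3)-np.outer(d,d) for d in(d1,d2)); b=sum((np.eye(3)-np.outer(d,d))@o for o,d in((o1,d1),(o2,d2))); print(np.linalg.solve(A,b))
E
```

```text
135 [471.35935741 370.30511713 135.        ] [489.24330585 379.32684809 135.        ] [493.60376794 379.39011817 135.        ]
140 [477.97931789 372.17825951 140.        ] [488.82745139 377.75451217 140.        ] [493.17063332 377.81753151 140.        ]
146 [485.92327046 374.42603036 146.        ] [488.32842604 375.86770907 146.        ] [492.65087177 375.93042753 146.        ]
[488.7693618  374.99330663 148.01525727]
```

The crop shows the pads around the upper half of the ball (crop px 243,318), but the reported width of 17 mm is less than the 28 mm ball. I'll reopen, go lower and close again.

move_arm(
  motion=[
    [[0, 0, 0, 0, 0, 0], [0, 0, 0, 0, 0, 0], [-2, 1, 0, 0, 0, 0], [-2, 1, 10, 0, 0, 0], [-2, 1, 10, 0, 0, 0], [-2, 1, 10, 0, 0, 0]],
  ],
  jaw=70,
)

```text
time: 9.3
tcp_pos: [486.7, 373.9, 138.5]
orientation: [0.001, -3.14, 0.001]
wrist_force: [0.2, 0.9, -0.9]
grip_width: 59.9
grasp_force: 0.0
```

move_arm(
  motion=[
    [[0, 0, 0, 0, 0, 0], [0, 0, 0, 0, 0, 0], [0, 0, 0, 0, 0, 0], [0, 0, 0, 0, 0, 0], [0, 0, 0, 0, 0, 0]],
  ],
  jaw=15,
)

```text
time: 9.93
tcp_pos: [487.2, 374.1, 139.7]
orientation: [-0.001, 3.141, 0.001]
wrist_force: [-2.1, -0.8, 5.3]
grip_width: 24.0
grasp_force: 58.9
```

move_arm(
  motion=[
    [[-5, 0, -1, 0, 0, 0], [-10, 0, -2, 0, 0, 0], [-10, 0, -2, 0, 0, 0], [-10, 0, -2, 0, 0, 0]],
  ],
)

```text
time: 10.42
tcp_pos: [497.4, 374.3, 141.4]
orientation: [-0.001, 3.141, 0.001]
wrist_force: [-2.0, -0.6, 5.1]
grip_width: 23.8
grasp_force: 59.0
```

move_arm(
  motion=[
    [[0, 8, 0, 0, 0, 0], [0, 8, 0, 0, 0, 0], [0, 8, 0, 0, 0, 0]],
  ],
)

```text
time: 10.8
tcp_pos: [497.1, 379.9, 141.9]
orientation: [0.0, 3.141, -0.008]
wrist_force: [-3.0, -5.9, 10.6]
grip_width: 23.7
grasp_force: 59.3
```

move_arm(
  motion=[
    [[-2, 0, 0, 0, 0, 0], [-3, 0, 0, 0, 0, 0], [-3, 0, 0, 0, 0, 0]],
  ],
)

```text
time: 11.18
tcp_pos: [500.2, 379.9, 142.3]
orientation: [0.001, 3.141, -0.008]
wrist_force: [-2.6, -6.6, 12.3]
grip_width: 23.9
grasp_force: 59.4
```

move_arm(
  motion=[
    [[-2, 0, 0, 0, 0, 0], [-4, 0, 0, 0, 0, 0], [-4, 0, 0, 0, 0, 0]],
  ],
)

```text
time: 11.55
tcp_pos: [501.8, 379.8, 142.4]
orientation: [0.0, -3.137, 0.008]
wrist_force: [-7.0, -5.0, 15.5]
grip_width: 24.0
grasp_force: 59.6
```

```bash
python3 - <<'E'
from h import *
S=cam('scene'); i=S['img'][230:350,450:600]; a=cv2.resize(i,None,fx=4,fy=4,interpolation=3)
c=cam('top'); j=c['img'][215:305,110:210]; b=cv2.resize(j,(500,450),interpolation=3)
cv2.imwrite('pics/k3.png',cv2.resize(np.hstack([a[:450],b]),(800,327))[:,:,::-1])
E
```

```text
(no output)
```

View pics/k3.png

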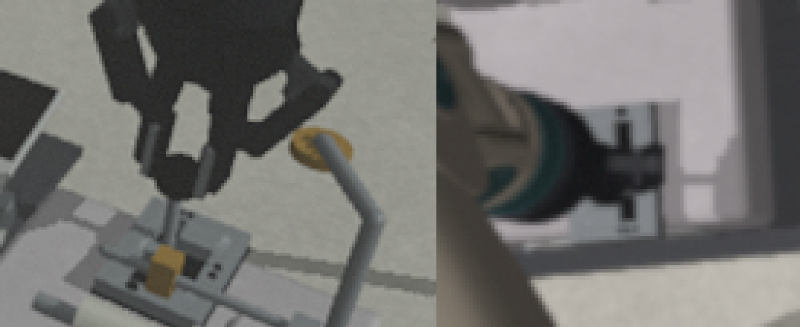

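Now blocked in x as well, so this is the end of the first run. I'll back off slightly and push sideways.

move_arm(
  motion=[
    [[2.5, 0, 0, 0, 0, 0], [2.5, 5, 0, 0, 0, 0], [2.5, 10, 0, 0, 0, 0], [2.5, 10, 0, 0, 0, 0]],
  ],
)

```text
time: 12.15
tcp_pos: [500.9, 390.2, 143.7]
orientation: [-0.001, -3.141, 0.007]
wrist_force: [-6.0, -5.2, 17.2]
grip_width: 23.8
grasp_force: 58.3
```

move_arm(
  motion=[
    [[1, 5, -2, 0, 0, 0], [1, 10, -3, 0, 0, 0], [1, 15, -3, 0, 0, 0], [1, 18, -3, 0, 0, 0], [1, 18, -3, 0, 0, 0]],
  ],
)

```text
time: 12.78
tcp_pos: [501.0, 410.3, 145.3]
orientation: [0.003, 3.141, 0.001]
wrist_force: [-2.2, -1.8, 8.3]
grip_width: 22.3
grasp_force: 58.1
```

move_arm(
  motion=[
    [[-6, 0, -1, 0, 0, 0], [-12, 0, -1, 0, 0, 0], [-18, 1, -1, 0, 0, 0], [-24, 1, -1, 0, 0, 0], [-30, 1, 0, 0, 0, 0], [-30, 1, 0, 0, 0, 0]],
  ],
)

```text
time: 13.52
tcp_pos: [538.2, 414.9, 152.3]
orientation: [0.0, 3.124, 0.014]
wrist_force: [2.8, 0.4, 22.1]
grip_width: 12.6
grasp_force: 9.5
```

move_arm(
  motion=[
    [[0, 0, 0, 0, 0, 0], [0, 0, 0, 0, 0, 0], [0, 0, -60, 0, 0, 0], [80, 0, -120, 0, 0, 0], [100, -60, -120, 0, 0, 0], [100, -60, -120, 0, 0, 0], [100, -60, -120, 0, 0, 0]],
  ],
  jaw=75,
)

```text
time: 14.4
tcp_pos: [430.1, 350.4, 263.6]
orientation: [-0.0, -3.141, -0.0]
wrist_force: [0.2, -0.1, -0.7]
grip_width: 63.8
grasp_force: 0.0
```

```bash
cat > knob.py <<'E'
from h import *
from scipy.ndimage import label
S=cam('scene');W=cloud(S)
m=(W[...,2]>128)&(W[...,2]<175)&(W[...,0]>450)&(W[...,0]<590)&(W[...,1]>340)&(W[...,1]<440)&(S['img'].max(-1)<75)
n,L,st,ce=cv2.connectedComponentsWithStats(m.astype('uint8'))
for i in range(1,n):
    if st[i,4]>40: print('scene',st[i],ce[i],np.nanmedian(W[L==i],0),np.nanmax(W[L==i],0)); b=ce[i]
P=W[m]; 
# sphere centre, r=14
from scipy.optimize import least_squares
r=least_squares(lambda c:np.linalg.norm(P-c,axis=1)-14,np.median(P,0)-[8,8,7],loss='soft_l1'); print('sphere fit',r.x,len(P))
c=cam('top');T=cloud(c)
m=(T[...,2]>135)&(T[...,2]<172)&(T[...,0]>450)&(T[...,0]<590)&(T[...,1]>340)&(T[...,1]<440)&(c['img'].max(-1)<75)
P=T[m]
if len(P)>20: r=least_squares(lambda c:np.linalg.norm(P-c,axis=1)-14,np.median(P,0)-[0,0,10],loss='soft_l1'); print('top fit',r.x,len(P))
E
python3 knob.py
```

```text
scene [510 296  19  19 238] [518.94537815 304.6512605 ] [533.73256201 406.90326965 156.10107292] [540.14982608 418.32005036 165.79811673]
sphere fit [525.26549612 404.68800011 150.04407716] 238
top fit [524.27770852 405.50003652 149.16850676] 93
```

```bash
python3 - <<'E'
from h import *
S=cam('scene');W=cloud(S); s=arm.read_state(); print(s['tcp_pos'],s['grip_width'])
m=(abs(W[...,0]-430)<60)&(abs(W[...,1]-350)<75)&(W[...,2]>170)&(W[...,2]<330)
P=W[m]; print(len(P))
for a in range(180,330,8):
    q=P[(P[:,2]>=a)&(P[:,2]<a+8)]
    if len(q): print(a,len(q),q.min(0).round(),q.max(0).round())
E
```

```text
[431.23145658 351.39046347 262.72935427] 64.27703195512804
811
268 2 [435. 390. 275.] [438. 390. 276.]
276 58 [422. 306. 276.] [444. 395. 284.]
284 97 [420. 306. 284.] [446. 398. 292.]
292 104 [422. 306. 292.] [445. 397. 300.]
300 104 [421. 306. 300.] [446. 397. 308.]
308 98 [421. 302. 308.] [445. 398. 316.]
316 140 [423. 290. 316.] [448. 412. 324.]
324 208 [419. 288. 324.] [447. 415. 330.]
```

move_arm(
  motion=[
    [[0, 0, 0, 0, 0, 0], [0, 0, 0, 0, 0, 0], [0, 0, 0, 0, 0, 0], [0, 0, 0, 0, 0, 0]],
  ],
  jaw=33,
)

```text
time: 15.05
tcp_pos: [430.6, 351.1, 263.9]
orientation: [0.001, -3.141, -0.0]
wrist_force: [-0.1, -0.7, -0.9]
grip_width: 27.8
grasp_force: 0.0
```

```bash
cat > tip.py <<'E'
from h import *
s=arm.read_state(); t=s['tcp_pos']; print(np.round(t,1),s['grip_width'])
for n in('scene','top'):
    c=cam(n);W=cloud(c)
    m=(abs(W[...,0]-t[0])<60)&(abs(W[...,1]-t[1])<65)&(W[...,2]>t[2]-60)&(W[...,2]<t[2]+40)
    P=W[m]
    if len(P)<5: continue
    z=np.sort(P[:,2])[:5]; print(n,len(P),'lowest',z.round(1),'x',P[:,0].min().round(),P[:,0].max().round(),'y',P[:,1].min().round(),P[:,1].max().round())
E
python3 tip.py
```

```text
[430.6 351.1 263.9] 27.808768188346026
scene 376 lowest [270.2 271.  271.5 271.8 271.8] x 420.0 446.0 y 323.0 380.0
top 8 lowest [278.3 282.4 285.6 286.3 289.9] x 420.0 441.0 y 330.0 332.0
```

move_arm(
  motion=[
    [[-94.5, 54, 50, 0, 0, 0], [-94.5, 54, 50, 0, 0, 0], [-94.5, 54, 50, 0, 0, 0], [-94.5, 54, 90, 0, 0, 0], [-94.5, 54, 134, 0, 0, 0], [-94.5, 54, 134, 0, 0, 0], [-94.5, 54, 134, 0, 0, 0]],
  ],
  jaw=75,
)

```text
time: 16.02
tcp_pos: [525.5, 405.5, 132.1]
orientation: [-0.001, 3.14, 0.002]
wrist_force: [-0.2, -0.3, -0.0]
grip_width: 64.7
grasp_force: 0.0
```

move_arm(
  motion=[
    [[0, 0, 0, 0, 0, 0], [0, 0, 0, 0, 0, 0], [0, 0, 0, 0, 0, 0], [0, 0, 0, 0, 0, 0]],
  ],
  jaw=20,
)

```text
time: 16.52
tcp_pos: [526.5, 405.9, 132.4]
orientation: [-0.001, 3.138, 0.003]
wrist_force: [0.1, 0.1, 6.1]
grip_width: 24.8
grasp_force: 58.5
```

move_arm(
  motion=[
    [[0, 0, 0, 0, 0, 0], [0, 0, 0, 0, 0, 0], [0, 0, 8, 0, 0, 0], [0, 0, 8, 0, 0, 0]],
  ],
  jaw=60,
)

```text
time: 17.02
tcp_pos: [524.0, 404.5, 120.4]
orientation: [0.001, -3.139, 0.002]
wrist_force: [0.2, 0.8, 0.6]
grip_width: 51.2
grasp_force: 0.0
```

move_arm(
  motion=[
    [[0, 0, 0, 0, 0, 0], [0, 0, 0, 0, 0, 0], [0, 0, 0, 0, 0, 0], [0, 0, 0, 0, 0, 0]],
  ],
  jaw=20,
)

```text
time: 17.52
tcp_pos: [525.0, 405.2, 122.0]
orientation: [0.001, -3.141, -0.001]
wrist_force: [-0.3, 0.5, -0.5]
grip_width: 25.1
grasp_force: 58.8
```

move_arm(
  motion=[
    [[-3, 0, 0, 0, 0, 0], [-6, 0, 0, 0, 0, 0], [-9, 0, 0, 0, 0, 0], [-9, 0, 0, 0, 0, 0]],
  ],
)

```text
time: 18.02
tcp_pos: [532.0, 405.0, 121.2]
orientation: [0.002, -3.137, -0.0]
wrist_force: [-6.0, 0.5, -0.5]
grip_width: 25.4
grasp_force: 59.0
```

move_arm(
  motion=[
    [[3.5, -2, 0, 0, 0, 0], [3.5, -8, 0, 0, 0, 0], [3, -14, 0, 0, 0, 0], [2.5, -20, 0, 0, 0, 0], [2, -26, 0, 0, 0, 0], [1.5, -32, 0, 0, 0, 0], [1.5, -32, 0, 0, 0, 0]],
  ],
)

```text
time: 18.9
tcp_pos: [533.6, 373.6, 123.2]
orientation: [-0.001, 3.14, 0.004]
wrist_force: [-0.7, 5.4, 1.8]
grip_width: 25.0
grasp_force: 59.1
```

move_arm(
  motion=[
    [[-3, 2.5, 0, 0, 0, 0], [-9, 2.5, 1, 0, 0, 0], [-15, 3, 2, 0, 0, 0], [-21, 3.5, 4, 0, 0, 0], [-26, 4, 6, 0, 0, 0], [-29, 4, 6, 0, 0, 0], [-29, 4, 6, 0, 0, 0]],
  ],
)

```text
time: 19.77
tcp_pos: [562.4, 376.6, 116.0]
orientation: [-0.001, 3.141, -0.001]
wrist_force: [1.4, 0.5, 4.5]
grip_width: 25.3
grasp_force: 61.0
```

Reached x=562 with little force. Release, lift and verify.

move_arm(
  motion=[
    [[-2, 0, 0, 0, 0, 0], [-2, 0, 0, 0, 0, 0]],
  ],
)

```text
time: 20.02
tcp_pos: [563.3, 376.8, 115.7]
orientation: [0.001, -3.141, 0.001]
wrist_force: [-0.4, 0.7, 2.9]
grip_width: 25.1
grasp_force: 61.0
```

move_arm(
  motion=[
    [[0, 0, 0, 0, 0, 0], [0, 0, 0, 0, 0, 0], [0, 0, -60, 0, 0, 0], [50, 0, -120, 0, 0, 0], [130, -100, -120, 0, 0, 0], [170, -150, -110, 0, 0, 0], [170, -150, -110, 0, 0, 0], [170, -150, -110, 0, 0, 0]],
  ],
  jaw=70,
)

```text
time: 21.02
tcp_pos: [389.6, 224.3, 224.7]
orientation: [-0.002, -3.138, 0.003]
wrist_force: [0.3, 1.2, -0.5]
grip_width: 60.1
grasp_force: 0.0
```

```bash
python3 knob.py; python3 tip.py; python3 - <<'E'
from h import *
c=cam('top');W=cloud(c)
g=c['img'].max(-1); m=np.zeros((480,640),'uint8'); m[285:330,215:250]=g[285:330,215:250]<40
n,L,st,ce=cv2.connectedComponentsWithStats(m);i=1+st[1:,4].argmax(); print('tread',st[i],ce[i]); P=W[L==i]; print(np.nanmedian(P,0),np.nanmin(P,0),np.nanmax(P,0))
E
```

```text
scene [485 302  18  16 204] [493.84313725 309.51470588] [565.55534342 380.44486588 150.56330929] [572.81974063 391.00386826 157.83507766]
sphere fit [557.50003502 376.86323492 143.23557831] 204
top fit [557.23435411 378.73982677 141.29482064] 86
[392.9 226.3 226. ] 60.2424111637626
scene 250 lowest [238.1 238.2 238.3 238.4 238.6] x 382.0 408.0 y 183.0 271.0
tread [215 295  30  28 558] [230.99103943 308.17562724]
[390.43986596 198.18560618  66.89497946] [360.25439304 161.14573838  46.30137674] [427.63531171 243.0455351  391.14966999]
```

Lever is off (knob at 557,378,142). Next is the treadle, pad expected near (369,215), pressed with the fingers shut.

```bash
python3 go.py 370 215 110 180
```

```text
[25.3, -13.0, 116.4, 0.1, 0.1, 0.0]
```

move_arm(
  motion=[
    [[25, -13, 0, 0, 0, 0], [25, -13, 50, 0, 0, 0], [25, -13, 116, 0, 0, 0], [25, -13, 116, 0, 0, 0], [25, -13, 116, 0, 0, 0]],
  ],
  jaw=0,
)

```text
time: 21.9
tcp_pos: [370.2, 214.9, 111.1]
orientation: [-0.002, 3.141, 0.001]
wrist_force: [-0.4, 0.1, -0.3]
grip_width: 0.1
grasp_force: 0.0
```

```bash
python3 tip.py
```

```text
[370.2 214.9 111.1] 0.14623981667682778
scene 1044 lowest [51.3 51.6 51.9 51.9 52. ] x 352.0 430.0 y 177.0 250.0
top 388 lowest [51.3 51.3 51.4 51.5 51.6] x 352.0 430.0 y 178.0 251.0
```

move_arm(
  motion=[
    [[0, 0, 15, 0, 0, 0], [0, 0, 30, 0, 0, 0], [0, 0, 41, 0, 0, 0], [0, 0, 41, 0, 0, 0]],
  ],
)

```text
time: 22.5
tcp_pos: [367.1, 213.4, 67.6]
orientation: [0.001, -3.138, 0.002]
wrist_force: [-0.2, -0.0, -0.6]
grip_width: 0.3
grasp_force: 0.0
```

move_arm(
  motion=[
    [[0, 0, 6, 0, 0, 0], [0, 0, 12, 0, 0, 0], [0, 0, 12, 0, 0, 0]],
  ],
)

```text
time: 22.88
tcp_pos: [368.2, 214.2, 57.2]
orientation: [0.001, -3.14, -0.001]
wrist_force: [-2.0, 0.9, 5.6]
grip_width: -0.1
grasp_force: 2.8
```

move_arm(
  motion=[
    [[0, 0, 5, 0, 0, 0], [0, 0, 10, 0, 0, 0], [0, 0, 15, 0, 0, 0], [0, 0, 20, 0, 0, 0], [0, 0, 20, 0, 0, 0]],
  ],
)

```text
time: 23.5
tcp_pos: [366.3, 214.2, 40.9]
orientation: [0.002, -3.136, -0.0]
wrist_force: [-17.2, -3.3, 46.5]
grip_width: -0.3
grasp_force: 22.9
```

move_arm(
  motion=[
    [[0, 0, -1, 0, 0, 0], [0, 0, -2, 0, 0, 0], [0, 0, -2, 0, 0, 0], [0, 0, -2, 0, 0, 0], [0, 0, -2, 0, 0, 0], [0, 0, -2, 0, 0, 0], [0, 0, -2, 0, 0, 0], [0, 0, -2, 0, 0, 0], [0, 0, -2, 0, 0, 0], [0, 0, -2, 0, 0, 0]],
  ],
)

```text
time: 24.75
tcp_pos: [366.3, 214.2, 41.2]
orientation: [0.002, -3.136, -0.001]
wrist_force: [-12.3, -2.9, 27.4]
grip_width: -0.3
grasp_force: 14.1
```

```bash
python3 - <<'E'
from h import *
for n in('scene','top'):
    c=cam(n);W=cloud(c)
    m=(W[...,0]>355)&(W[...,0]<432)&(W[...,1]>180)&(W[...,1]<195)&(W[...,2]>20)&(W[...,2]<80); P=W[m]
    a=np.polyfit(P[:,0],P[:,2],1); print(n,len(P),a,'z@368',np.polyval(a,368))
E
```

```text
scene 129 [-5.21602703e-02  6.82122080e+01] z@368 49.01722853948274
top 112 [-1.03147771e-02  4.83872635e+01] z@368 44.591425593253874
```

Treadle is down on its stop: the plate slope is about 0.03 and it was held over 1 s. Release and re-measure the spools.

move_arm(
  motion=[
    [[0, 0, -20, 0, 0, 0], [0, 0, -60, 0, 0, 0], [0, 0, -120, 0, 0, 0], [0, 0, -180, 0, 0, 0], [0, -100, -180, 0, 0, 0], [0, -180, -180, 0, 0, 0], [0, -180, -180, 0, 0, 0], [0, -180, -180, 0, 0, 0]],
  ],
  jaw=90,
)

```text
time: 25.85
tcp_pos: [369.0, 30.7, 219.2]
orientation: [0.011, 3.141, -0.001]
wrist_force: [-1.4, 0.8, -0.5]
grip_width: 76.9
grasp_force: 0.0
```

```bash
cat > sp.py <<'E'
from h import *
c=cam('top'); W=cloud(c); S=cam('scene'); WS=cloud(S)
p=WS[(WS[...,0]>355)&(WS[...,0]<432)&(WS[...,1]>180)&(WS[...,1]<250)&(WS[...,2]>30)&(WS[...,2]<80)]
if len(p)>20: print('treadle slope',np.polyfit(p[:,0],p[:,2],1)[0])
for n,V in(('top',W),('scene',WS)):
    m=(V[...,0]>460)&(V[...,0]<680)&(V[...,1]>125)&(V[...,1]<275)&(V[...,2]>33)&(V[...,2]<90)
    k,l,st,ce=cv2.connectedComponentsWithStats(m.astype('uint8'))
    for i in range(1,k):
        if st[i,4]<25: continue
        q=V[l==i]; zt=np.percentile(q[:,2],92); q=q[q[:,2]>zt-7]
        print(n,st[i,4],'ztop',zt.round(1),((q.max(0)+q.min(0))/2).round(1),np.ptp(q,0).round(1))
E
python3 sp.py; python3 go.py 499.7 228.1 150 180
```

```text
treadle slope -0.25719739556522075
top 192 ztop 75.4 [641.8 235.3  74.2] [34.8 34.8 11.4]
top 187 ztop 75.3 [618.6 173.3  74.1] [34.9 33.6 10.7]
top 92 ztop 64.5 [569.1 234.8  62.6] [21.4 24.5 10.2]
top 90 ztop 63.9 [542.5 163.2  63.3] [23.7 23.6 11.9]
top 188 ztop 75.6 [499.4 228.1  75.2] [33.3 33.5 13. ]
top 84 ztop 44.1 [468.2 211.6  42.8] [15.9 73.4 11.4]
scene 582 ztop 74.4 [501.6 227.6  72. ] [38.6 36.3  9. ]
scene 214 ztop 62.9 [543.1 161.9  60.5] [28.6 25.3  9. ]
scene 473 ztop 74.7 [620.9 171.9  72.2] [35.9 36.6  8.2]
scene 241 ztop 62.9 [571.5 233.9  60.4] [27.  24.5  8.3]
scene 531 ztop 74.8 [644.  234.1  72.3] [35.1 35.7  8.5]
[-130.5, 194.9, 69.1, 0.0, 0.0, -0.1]
```

move_arm(
  motion=[
    [[-131.5, 195, 60, 0, 0, 0], [-131.5, 195, 60, 0, 0, 0], [-131.5, 195, 60, 0, 0, 0], [-131.5, 195, 60, 0, 0, 0], [-131.5, 195, 60, 0, 0, 0], [-131.5, 195, 60, 0, 0, 0], [-131.5, 195, 120, 0, 0, 0], [-131.5, 195, 160, 0, 0, 0], [-131.5, 195, 194, 0, 0, 0], [-131.5, 195, 194, 0, 0, 0], [-131.5, 195, 194, 0, 0, 0]],
  ],
  jaw=75,
)

```text
time: 27.32
tcp_pos: [500.8, 229.1, 26.7]
orientation: [-0.0, 3.14, 0.001]
wrist_force: [0.3, 0.6, -0.0]
grip_width: 64.3
grasp_force: 0.0
```

move_arm(
  motion=[
    [[0, 0, 0, 0, 0, 0], [0, 0, 0, 0, 0, 0], [0, 0, 0, 0, 0, 0], [0, 0, 0, 0, 0, 0], [0, 0, 0, 0, 0, 0]],
  ],
  jaw=30,
)

```text
time: 27.95
tcp_pos: [501.9, 229.6, 27.1]
orientation: [-0.001, 3.138, 0.002]
wrist_force: [0.0, -0.9, 6.0]
grip_width: 34.9
grasp_force: 59.6
```

```bash
python3 go.py 577.6 -58.7 190 198.75
```

```text
[-76.1, -288.2, -162.9, 0.0, 0.2, -18.7]
```

move_arm(
  motion=[
    [[0, 0, -40, 0, 0, 0], [0, 0, -90, 0, 0, 0], [-10, -40, -140, 0, 0, -6], [-25, -100, -163, 0, 0, -12], [-76, -288, -163, 0, 0.2, -18.7], [-76, -288, -163, 0, 0.2, -18.7], [-76, -288, -163, 0, 0.2, -18.7], [-76, -288, -163, 0, 0.2, -18.7], [-76, -288, -163, 0, 0.2, -18.7], [-76, -288, -163, 0, 0.2, -18.7], [-76, -288, -163, 0, 0.2, -18.7], [-76, -288, -163, 0, 0.2, -18.7]],
  ],
)

```text
time: 29.45
tcp_pos: [576.0, -57.7, 188.0]
orientation: [0.513, -3.095, -0.0]
wrist_force: [0.2, 0.5, -0.5]
grip_width: 35.1
grasp_force: 60.0
```

```bash
python3 go.py 577.6 -58.7 24 198.75; cat > tot.py <<'E'
from h import *
W=np.vstack([cloud(cam('top')).reshape(-1,3),cloud(cam('scene')).reshape(-1,3)][:1])
E
python3 - <<'E'
from h import *
c=cam('top'); S=cam('scene'); save(c,'t2.png')
i=S['img'][120:400,180:500]; j=c['img'][190:330,270:530]
a=cv2.resize(i,(480,420)); b=cv2.resize(j,(320,172))
o=np.zeros((420,800,3),'uint8'); o[:,:480]=a; o[:172,480:]=b; cv2.imwrite('pics/s2.png',o[:,:,::-1])
E
```

```text
[-1.8, -1.6, 163.9, 0.1, -0.2, 0.1]
```

View pics/s2.png

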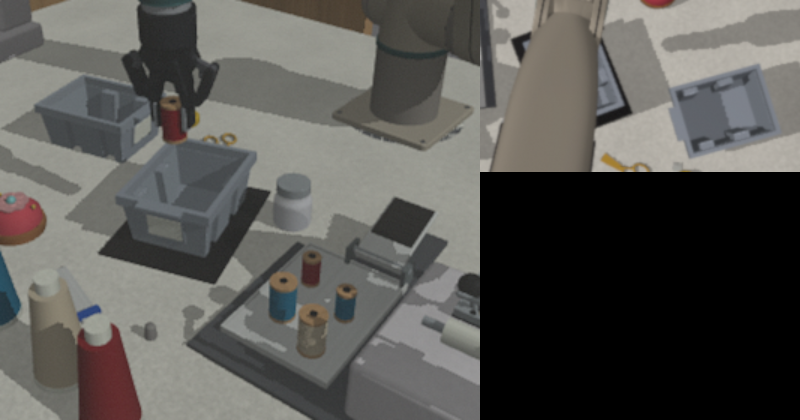

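The red large spool is held over the lower tote, whose card end faces the camera (+x). The other four spools and both totes haven't moved.

move_arm(
  motion=[
    [[-1.8, -1.6, 50, 0, 0, 0], [-1.8, -1.6, 100, 0, 0, 0], [-1.8, -1.6, 140, 0, 0, 0], [-1.8, -1.6, 155, 0, 0, 0], [-1.8, -1.6, 163, 0, 0, 0], [-1.8, -1.6, 163, 0, 0, 0]],
  ],
)

```text
time: 30.3
tcp_pos: [578.8, -60.0, 25.8]
orientation: [0.511, -3.097, 0.001]
wrist_force: [0.5, -0.7, -0.9]
grip_width: 35.0
grasp_force: 59.9
```

move_arm(
  motion=[
    [[0, 0, 0, 0, 0, 0], [0, 0, 0, 0, 0, 0], [0, 0, 0, 0, 0, 0]],
  ],
  jaw=54,
)

```text
time: 30.68
tcp_pos: [578.4, -60.0, 25.7]
orientation: [0.511, -3.097, 0.001]
wrist_force: [0.4, -0.9, -0.4]
grip_width: 46.1
grasp_force: 0.0
```

move_arm(
  motion=[
    [[0, 0, -30, 0, 0, 0], [0, 0, -80, 0, 0, 0], [0, 0, -130, 0, 0, 0], [0, 0, -165, 0, 0, 0], [0, 0, -165, 0, 0, 0]],
  ],
)

```text
time: 31.3
tcp_pos: [581.3, -60.4, 194.2]
orientation: [-0.511, 3.096, -0.004]
wrist_force: [0.5, -0.0, -0.1]
grip_width: 46.4
grasp_force: 0.0
```

```bash
python3 go.py 620 172.6 140 180; python3 sp.py
```

```text
[-111.3, 208.4, 53.9, -0.2, 0.2, 18.7]
treadle slope -0.26586388795207583
top 193 ztop 75.8 [641.6 235.   73.9] [34.3 33.4  9.9]
top 185 ztop 75.4 [619.3 173.5  73. ] [34.3 34.   9.1]
top 92 ztop 64.3 [569.2 235.   62.1] [22.  23.   8.9]
top 92 ztop 64.1 [542.4 163.1  62.5] [24.5 23.6 10.6]
top 95 ztop 43.6 [468.2 220.5  41.9] [16.  90.5 10.4]
scene 244 ztop 43.4 [469.7 218.3  41. ] [19.4 91.8  9.1]
scene 211 ztop 62.8 [543.4 162.2  60.1] [26.9 25.1  8.5]
scene 468 ztop 74.9 [620.4 172.1  72.4] [36.4 34.8  8.8]
scene 245 ztop 62.7 [570.9 233.9  60.2] [27.2 24.4  8.3]
scene 529 ztop 74.8 [644.6 233.6  72.3] [35.1 35.4  8.8]
```

move_arm(
  motion=[
    [[-111, 208, 54, 0, 0, 18.7], [-111, 208, 54, 0, 0, 18.7], [-111, 208, 54, 0, 0, 18.7], [-111, 208, 54, 0, 0, 18.7], [-111, 208, 54, 0, 0, 18.7], [-111, 208, 54, 0, 0, 18.7], [-111, 208, 100, 0, 0, 18.7], [-111, 208, 140, 0, 0, 18.7], [-111, 208, 169, 0, 0, 18.7], [-111, 208, 169, 0, 0, 18.7], [-111, 208, 169, 0, 0, 18.7]],
  ],
  jaw=70,
)

```text
time: 32.78
tcp_pos: [616.5, 171.5, 21.2]
orientation: [-0.002, -3.138, 0.001]
wrist_force: [-0.1, 0.3, 0.1]
grip_width: 59.6
grasp_force: 0.0
```

move_arm(
  motion=[
    [[0, 0, 0, 0, 0, 0], [0, 0, 0, 0, 0, 0], [0, 0, 0, 0, 0, 0], [0, 0, 0, 0, 0, 0], [0, 0, 0, 0, 0, 0]],
  ],
  jaw=30,
)

```text
time: 33.4
tcp_pos: [617.3, 172.7, 22.0]
orientation: [0.001, -3.14, 0.001]
wrist_force: [0.9, -1.2, 6.1]
grip_width: 34.9
grasp_force: 59.7
```

```bash
python3 go.py 532.1 -74.1 190 198.75
```

```text
[85.6, -246.9, -167.7, -0.0, -0.1, -18.7]
```

move_arm(
  motion=[
    [[0, 0, -40, 0, 0, 0], [0, 0, -90, 0, 0, 0], [10, -30, -140, 0, 0, -6], [30, -90, -168, 0, 0, -12], [85.5, -247, -168, 0, 0, -18.7], [85.5, -247, -168, 0, 0, -18.7], [85.5, -247, -168, 0, 0, -18.7], [85.5, -247, -168, 0, 0, -18.7], [85.5, -247, -168, 0, 0, -18.7], [85.5, -247, -168, 0, 0, -18.7], [85.5, -247, -168, 0, 0, -18.7]],
  ],
)

```text
time: 34.78
tcp_pos: [531.7, -73.1, 188.9]
orientation: [0.514, -3.095, -0.001]
wrist_force: [-1.1, 0.0, -0.0]
grip_width: 35.0
grasp_force: 59.9
```

```bash
python3 go.py 532.1 -74.1 19 198.75
```

```text
[-0.7, -1.2, 169.9, 0.1, -0.2, 0.1]
```

move_arm(
  motion=[
    [[-0.5, -1, 50, 0, 0, 0], [-0.5, -1, 100, 0, 0, 0], [-0.5, -1, 145, 0, 0, 0], [-0.5, -1, 160, 0, 0, 0], [-0.5, -1, 170, 0, 0, 0], [-0.5, -1, 170, 0, 0, 0]],
  ],
)

```text
time: 35.52
tcp_pos: [532.5, -75.2, 19.8]
orientation: [0.511, -3.097, 0.001]
wrist_force: [-0.1, 0.7, -0.9]
grip_width: 34.7
grasp_force: 59.8
```

move_arm(
  motion=[
    [[0, 0, 0, 0, 0, 0], [0, 0, 0, 0, 0, 0], [0, 0, 0, 0, 0, 0]],
  ],
  jaw=54,
)

```text
time: 35.9
tcp_pos: [533.0, -75.4, 20.2]
orientation: [0.511, -3.099, 0.001]
wrist_force: [2.1, -0.4, 1.0]
grip_width: 46.2
grasp_force: 0.0
```

move_arm(
  motion=[
    [[0, 0, -30, 0, 0, 0], [0, 0, -80, 0, 0, 0], [0, 0, -130, 0, 0, 0], [0, 0, -165, 0, 0, 0], [0, 0, -165, 0, 0, 0]],
  ],
)

```text
time: 36.52
tcp_pos: [534.8, -75.8, 188.0]
orientation: [-0.511, 3.097, -0.005]
wrist_force: [0.5, 0.3, 0.7]
grip_width: 46.2
grasp_force: 0.0
```

```bash
python3 go.py 643 234.3 140 180; python3 sp.py
```

```text
[-201.9, 259.1, 47.6, -0.2, 0.2, 18.7]
treadle slope -0.2569492793099595
top 190 ztop 75.7 [641.7 235.2  73.6] [34.4 34.4  9.7]
top 93 ztop 63.8 [569.1 234.9  61.9] [22.  22.8 10.1]
top 92 ztop 63.5 [542.5 162.9  61.2] [23.7 23.8  9.2]
top 100 ztop 43.9 [468.  220.9  42. ] [15.9 91.1 10.3]
scene 244 ztop 43.4 [469.6 219.1  41.6] [19.3 91.3 10.2]
scene 215 ztop 62.7 [543.  162.8  60.4] [27.4 25.2  9.4]
scene 243 ztop 63.0 [570.6 234.3  60.4] [28.9 25.2  8.9]
scene 533 ztop 75.0 [643.4 233.9  72.6] [35.8 36.5  9.1]
```

move_arm(
  motion=[
    [[-204, 259.5, 47, 0, 0, 18.7], [-204, 259.5, 47, 0, 0, 18.7], [-204, 259.5, 47, 0, 0, 18.7], [-204, 259.5, 47, 0, 0, 18.7], [-204, 259.5, 47, 0, 0, 18.7], [-204, 259.5, 47, 0, 0, 18.7], [-204, 259.5, 47, 0, 0, 18.7], [-204, 259.5, 100, 0, 0, 18.7], [-204, 259.5, 140, 0, 0, 18.7], [-204, 259.5, 160, 0, 0, 18.7], [-204, 259.5, 160, 0, 0, 18.7]],
  ],
  jaw=70,
)

```text
time: 38.0
tcp_pos: [639.7, 234.5, 21.9]
orientation: [-0.001, -3.134, 0.003]
wrist_force: [0.2, 0.9, 0.1]
grip_width: 60.0
grasp_force: 0.0
```

move_arm(
  motion=[
    [[0, 0, 0, 0, 0, 0], [0, 0, 0, 0, 0, 0], [0, 0, 0, 0, 0, 0], [0, 0, 0, 0, 0, 0], [0, 0, 0, 0, 0, 0]],
  ],
  jaw=30,
)

```text
time: 38.62
tcp_pos: [643.6, 236.6, 26.1]
orientation: [-0.001, 3.141, 0.0]
wrist_force: [0.2, -1.2, 5.8]
grip_width: 34.9
grasp_force: 59.7
```

```bash
python3 go.py 482.9 -90.8 190 198.75
```

```text
[160.7, -327.3, -164.1, 0.0, 0.0, -18.7]
```

Place TCP z = 26−6+2 ≈ 22.

move_arm(
  motion=[
    [[0, 0, -40, 0, 0, 0], [0, 0, -90, 0, 0, 0], [15, -30, -140, 0, 0, -6], [45, -90, -164, 0, 0, -12], [160.7, -327.3, -164, 0, 0, -18.7], [160.7, -327.3, -164, 0, 0, -18.7], [160.7, -327.3, -164, 0, 0, -18.7], [160.7, -327.3, -164, 0, 0, -18.7], [160.7, -327.3, -164, 0, 0, -18.7], [160.7, -327.3, -164, 0, 0, -18.7], [160.7, -327.3, -164, 0, 0, -18.7], [160.7, -327.3, -164, 0, 0, -18.7]],
  ],
)

```text
time: 40.12
tcp_pos: [482.0, -90.2, 188.3]
orientation: [0.513, -3.096, -0.001]
wrist_force: [-1.3, 0.2, -1.4]
grip_width: 34.8
grasp_force: 59.8
```

```bash
python3 go.py 482.9 -90.8 22 198.75
```

```text
[-1.2, -1.0, 166.3, 0.1, -0.2, 0.1]
```

move_arm(
  motion=[
    [[-0.5, -0.5, 50, 0, 0, 0], [-0.5, -0.5, 100, 0, 0, 0], [-0.5, -0.5, 145, 0, 0, 0], [-0.5, -0.5, 160, 0, 0, 0], [-0.5, -0.5, 167, 0, 0, 0], [-0.5, -0.5, 167, 0, 0, 0]],
  ],
)

```text
time: 40.88
tcp_pos: [482.8, -91.7, 22.2]
orientation: [0.512, -3.098, 0.001]
wrist_force: [0.1, 0.8, -0.2]
grip_width: 34.9
grasp_force: 59.8
```

move_arm(
  motion=[
    [[0, 0, 0, 0, 0, 0], [0, 0, 0, 0, 0, 0], [0, 0, 0, 0, 0, 0]],
  ],
  jaw=54,
)

```text
time: 41.25
tcp_pos: [482.1, -91.8, 22.0]
orientation: [0.511, -3.097, 0.001]
wrist_force: [0.3, 0.2, 0.6]
grip_width: 46.3
grasp_force: 0.0
```

move_arm(
  motion=[
    [[0, 0, -30, 0, 0, 0], [0, 0, -80, 0, 0, 0], [0, 0, -130, 0, 0, 0], [0, 0, -165, 0, 0, 0], [100, 0, -200, 0, 0, 0], [140, 160, -200, 0, 0, 0], [140, 220, -200, 0, 0, 0], [140, 220, -200, 0, 0, 0], [140, 220, -200, 0, 0, 0]],
  ],
)

```text
time: 42.38
tcp_pos: [277.3, 73.0, 222.2]
orientation: [0.51, -3.097, -0.001]
wrist_force: [0.1, 1.2, -0.4]
grip_width: 45.9
grasp_force: 0.0
```

```bash
cat > tot.py <<'E'
from h import *
c=cam('top'); W=cloud(c)
def tote(p,n):
    best=None
    for a in np.radians(np.arange(0,90,.25)):
        R=np.array([[np.cos(a),-np.sin(a)],[np.sin(a),np.cos(a)]]); t=p@R
        e=[np.percentile(t[:,0],.7),np.percentile(t[:,0],99.3),np.percentile(t[:,1],.7),np.percentile(t[:,1],99.3)]
        A=(e[1]-e[0])*(e[3]-e[2])
        if best is None or A<best[0]: best=(A,a,e,R)
    A,a,e,R=best; print(n,len(p),'ang',np.degrees(a),'ext',round(e[1]-e[0],1),round(e[3]-e[2],1),'ctr',(R@[(e[0]+e[1])/2,(e[2]+e[3])/2]).round(1))
for n,cx,cy,h in(('low',538,-72,90),('up',447,-375,86)):
    m=(abs(W[...,2]-h)<9)&(np.hypot(W[...,0]-cx,W[...,1]-cy)<135)
    tote(W[m][:,:2],n)
m=(W[...,2]>55)&(W[...,2]<75)&(np.hypot(W[...,0]-532,W[...,1]+74)<70)
k,l,st,ce=cv2.connectedComponentsWithStats(m.astype('uint8'))
for i in range(1,k):
    if st[i,4]>40: print('in low',st[i,4],np.nanmedian(W[l==i],0).round())
save(c,'t3.png')
E
python3 tot.py
python3 - <<'E'
import cv2
i=cv2.imread('pics/t3.png')[180:340,200:540]; cv2.imwrite('pics/t3c.png',cv2.resize(i,(800,376),interpolation=3))
E
```

```text
low 1128 ang 18.75 ext 206.0 148.8 ctr [538.  -72.1]
up 1206 ang 13.75 ext 148.2 206.5 ctr [ 447.3 -374.8]
in low 152 [576. -59.  66.]
in low 89 [ 535. -132.   71.]
in low 153 [534. -74.  66.]
in low 57 [491. -30.  72.]
in low 150 [483. -91.  66.]
```

View pics/t3c.png

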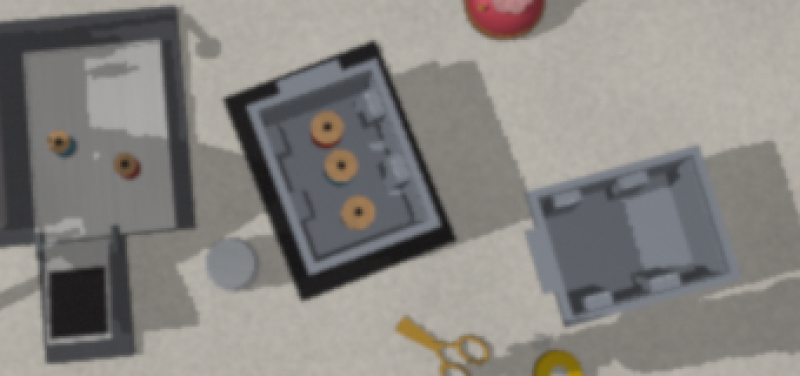

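Top view: all three large spools stand in the lower tote, whose tab is at the top (+x end). The upper tote's tab is at its left end (px 540,262 in the crop). Next I'll grip the upper tote's +y rim.

```bash
python3 go.py 450 -100 200 150;python3 go.py 377 -382.5 160 103.6
```

```text
[-109.7, -224.1, 20.2, 0.1, -0.4, 49.0]
[51.0, -467.7, 59.8, -0.0, -0.5, 95.4]
```

move_arm(
  motion=[
    [[-110, -224, 0, 0, 0, 49], [-110, -224, 0, 0, 0, 49], [-110, -224, 0, 0, 0, 49], [-110, -224, 0, 0, 0, 49], [-110, -224, 0, 0, 0, 49], [51, -467.7, 60, 0, -0.5, 95.4], [51, -467.7, 60, 0, -0.5, 95.4], [51, -467.7, 60, 0, -0.5, 95.4], [51, -467.7, 60, 0, -0.5, 95.4], [51, -467.7, 60, 0, -0.5, 95.4], [51, -467.7, 60, 0, -0.5, 95.4], [51, -467.7, 60, 0, -0.5, 95.4], [51, -467.7, 60, 0, -0.5, 95.4], [51, -467.7, 60, 0, -0.5, 95.4]],
  ],
  jaw=45,
)

```text
time: 44.18
tcp_pos: [381.2, -386.4, 162.2]
orientation: [1.943, 2.462, -0.002]
wrist_force: [0.5, -0.1, 0.3]
grip_width: 38.3
grasp_force: 0.0
```

```bash
python3 go.py 377 -382.5 65 103.6; python3 tot.py
```

```text
[5.3, -3.4, 97.2, 0.1, 0.3, -0.2]
low 1137 ang 19.0 ext 205.9 148.9 ctr [537.9 -72. ]
up 1036 ang 14.0 ext 148.1 206.3 ctr [ 447.4 -374.5]
in low 155 [576. -58.  66.]
in low 92 [ 535. -132.   71.]
in low 154 [534. -73.  66.]
in low 54 [494. -27.  72.]
in low 151 [482. -91.  66.]
```

move_arm(
  motion=[
    [[0, 0, 30, 0, 0, 0], [0, 0, 50, 0, 0, 0], [0, 0, 50, 0, 0, 0]],
  ],
)

```text
time: 44.6
tcp_pos: [380.1, -385.7, 110.3]
orientation: [1.947, 2.464, -0.001]
wrist_force: [-0.3, 0.1, -0.1]
grip_width: 38.4
grasp_force: 0.0
```

```bash
python3 go.py 377 -382.5 65 103.7; python3 tip.py
```

```text
[3.9, -2.2, 45.3, 0.0, 0.1, -0.3]
[ 380.1 -385.7  110.3] 38.38039618191554
scene 662 lowest [50.3 50.6 50.7 50.8 51.4] x 344.0 417.0 y -450.0 -322.0
top 297 lowest [51.8 52.1 52.3 52.6 53.2] x 350.0 412.0 y -401.0 -321.0
```

move_arm(
  motion=[
    [[4, -2.2, 15, 0, 0, 0], [4, -2.2, 30, 0, 0, 0], [4, -2.2, 45, 0, 0, 0], [4, -2.2, 45, 0, 0, 0]],
  ],
)

```text
time: 45.2
tcp_pos: [376.8, -383.0, 64.7]
orientation: [1.948, 2.463, -0.001]
wrist_force: [0.7, -0.1, 0.4]
grip_width: 38.4
grasp_force: 0.0
```

move_arm(
  motion=[
    [[0, 0, 0, 0, 0, 0], [0, 0, 0, 0, 0, 0], [0, 0, 0, 0, 0, 0], [0, 0, 0, 0, 0, 0], [0, 0, 0, 0, 0, 0]],
  ],
  jaw=2,
)

```text
time: 45.82
tcp_pos: [378.0, -384.9, 67.3]
orientation: [1.945, 2.46, -0.003]
wrist_force: [-1.7, 0.4, 3.8]
grip_width: 7.5
grasp_force: 61.4
```

move_arm(
  motion=[
    [[0, 0, -20, 0, 0, 0], [0, 0, -50, 0, 0, 0], [0, 0, -100, 0, 0, 0], [0, 0, -150, 0, 0, 0], [0, 0, -150, 0, 0, 0], [0, 0, -150, 0, 0, 0]],
  ],
)

```text
time: 46.58
tcp_pos: [376.7, -382.8, 215.1]
orientation: [1.947, 2.463, -0.001]
wrist_force: [-0.6, 0.4, -4.4]
grip_width: 7.5
grasp_force: 60.5
```

```bash
cat > up.py <<'E'
from h import *
s=arm.read_state(); print(np.round(s['tcp_pos'],1),np.round(s['orientation'],3),s['grip_width'],s['wrist_force'],s['wrist_torque'])
S=cam('scene');c=cam('top')
i=S['img'][60:340,100:420]; j=c['img'][180:350,300:560]
o=np.zeros((420,800,3),'uint8'); o[:,:480]=cv2.resize(i,(480,420)); o[:209,480:]=cv2.resize(j,(320,209)); cv2.imwrite('pics/u1.png',o[:,:,::-1])
W=cloud(c); q=W[(W[...,0]>330)&(W[...,1]<-250)&(W[...,2]>180)&(W[...,2]<255)&(W[...,0]<600)&(W[...,1]>-520)]
g=c['img'][(W[...,0]>330)&(W[...,1]<-250)&(W[...,2]>180)&(W[...,2]<255)&(W[...,0]<600)&(W[...,1]>-520)]
k=(g.max(-1)>105); q=q[k]; print(len(q))
q=q[(q[:,2]>np.percentile(q[:,2],50)-8)]
A=np.c_[q[:,:2],np.ones(len(q))]
a=np.linalg.lstsq(A,q[:,2],rcond=None)[0]
for _ in range(5):
    r=q[:,2]-A@a; kk=abs(r)<5; a=np.linalg.lstsq(A[kk],q[kk,2],rcond=None)[0]
print('rim plane',a,kk.sum()); print(cv2.minAreaRect(q[kk,:2].astype('float32')))
E
python3 up.py
```

```text
[ 376.7 -382.8  215.1] [ 1.947e+00  2.463e+00 -1.000e-03] 7.5289866213690875 [-0.57680211  0.44104685 -4.42601202] [0.09249302 0.30018727 0.02937731]
1921
rim plane [-1.75311545e-02  5.41885365e-03  2.41290349e+02] 1127
((442.12591552734375, -373.5238952636719), (160.0832977294922, 209.60218811035156), 13.418425559997559)
```

View pics/u1.png

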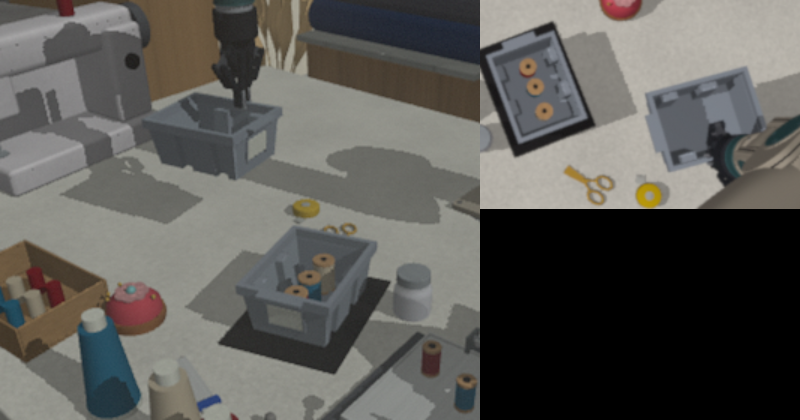

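```bash
cat > rel.py <<'E'
from h import *
import sys
# rim of held tote relative to the tcp, in tote axes (heading hd of tote x)
hd=np.radians(float(sys.argv[1])); s=arm.read_state(); t=s['tcp_pos']; zr=t[2]+17.5
u=np.array([np.cos(hd),np.sin(hd)]); v=np.array([-u[1],u[0]])
for n in('top','scene'):
    c=cam(n); W=cloud(c); m=(abs(W[...,2]-zr)<9)&(c['img'].max(-1)>90)&(np.hypot(W[...,0]-t[0],W[...,1]-t[1])<230)
    k,l,st,ce=cv2.connectedComponentsWithStats(cv2.dilate(m.astype('uint8'),np.ones((3,3)))); i=1+st[1:,4].argmax()
    q=W[m&(l==i)][:,:2]-t[:2]; a=q@u; b=q@v
    print(n,len(q),'u',np.percentile(a,[.5,1,2,98,99,99.5]).round(1),'v',np.percentile(b,[.5,1,2,98,99,99.5]).round(1))
    # edge headings from the -y long edge and tab-less end
    A=[];B=[]
    for x in range(-105,85,10):
        w=b[(a>=x)&(a<x+10)]
        if len(w)>3: A.append(x+5);B.append(np.percentile(w,3))
    p=np.polyfit(A,B,1); r=np.array(B)-np.polyval(p,A); kk=abs(r)<2.5; p=np.polyfit(np.array(A)[kk],np.array(B)[kk],1); print('  -y edge: slope deg',np.degrees(np.arctan(p[0])).round(2),'v at u=-16:',np.polyval(p,-16).round(1),kk.sum())
E
python3 rel.py 103.7
```

```text
top 1254 u [-110.7 -110.2 -109.4   95.6   96.4   96.6] v [-145.8 -145.7 -145.3    1.5    2.3    4. ]
  -y edge: slope deg -0.26 v at u=-16: -145.1 18
scene 577 u [-113.4 -112.7 -111.7   95.5   96.    96.4] v [-146.7 -146.3 -145.8    3.2    5.     5.1]
  -y edge: slope deg -0.25 v at u=-16: -145.2 17
```

```bash
python3 go.py 540.8 -145.7 215 199.15
```

```text
[192.5, 214.5, -0.8, -0.0, 0.0, -95.8]
```

move_arm(
  motion=[
    [[7, 8, 0, 0, 0, -4], [20, 23, 0, 0, 0, -10], [35, 40, 0, 0, 0, -17], [50, 57, 0, 0, 0, -25], [66, 74, 0, 0, 0, -33], [82, 92, 0, 0, 0, -41], [98, 110, 0, 0, 0, -49], [114, 128, 0, 0, 0, -57], [130, 146, 0, 0, 0, -65], [146, 163, 0, 0, 0, -73], [160, 179, 0, 0, 0, -80], [173, 193, 0, 0, 0, -86], [184, 205, 0, 0, 0, -91], [190, 212, 0, 0, 0, -94.5], [192.5, 214.5, 0, 0, 0, -95.8], [192.5, 214.5, 0, 0, 0, -95.8], [192.5, 214.5, 0, 0, 0, -95.8]],
  ],
)

```text
time: 48.9
tcp_pos: [541.5, -147.3, 215.9]
orientation: [-0.52, 3.096, -0.007]
wrist_force: [-0.6, -0.6, -4.5]
grip_width: 7.2
grasp_force: 60.5
```

```bash
python3 go.py 540.8 -145.7 160 199.15; python3 rel.py 198.9
```

```text
[0.2, 2.0, 55.9, -0.3, 0.1, -0.1]
top 723 u [-112.6 -112.4 -112.2   76.2   78.4   79.3] v [-146.1 -145.9 -145.7    0.7    1.5    2.1]
  -y edge: slope deg 0.19 v at u=-16: -145.4 19
scene 1007 u [-113.7 -113.1 -112.5   92.    93.6   94.1] v [-145.4 -145.2 -144.9    2.9    3.6    4.1]
  -y edge: slope deg 0.41 v at u=-16: -144.6 19
```

move_arm(
  motion=[
    [[1, 1.5, 10, 0, 0, 0], [1, 1.5, 25, 0, 0, 0], [1, 1.5, 40, 0, 0, 0], [1, 1.5, 50, 0, 0, 0], [1, 1.5, 50, 0, 0, 0], [1, 1.5, 50, 0, 0, 0]],
  ],
)

```text
time: 49.75
tcp_pos: [540.9, -146.2, 166.6]
orientation: [-0.522, 3.095, -0.008]
wrist_force: [0.1, -0.1, -2.9]
grip_width: 7.2
grasp_force: 60.5
```

```bash
python3 go.py 539.9 -146 140 199.0; python3 rel.py 198.9; python3 - <<'E'
from h import *
# lower tote edges now, in its frame guess
c=cam('scene');W=cloud(c); u=np.array([.946,.324]);v=np.array([-.324,.946])
m=(abs(W[...,2]-87)<8)&(np.hypot(W[...,0]-531,W[...,1]+74)<130)&(c['img'].max(-1)>70)
q=W[m][:,:2]-[531.4,-74.3]; print('low scene u',np.percentile(q@u,[1,50,97,99]).round(1),'v',np.percentile(q@v,[1,50,97,99]).round(1),len(q))
E
```

```text
[0.9, 0.7, 26.5, -0.3, 0.1, 0.1]
top 656 u [-112.4 -112.2 -111.9   76.2   78.2   79.3] v [-146.1 -146.  -145.7    0.6    1.6    1.9]
  -y edge: slope deg 0.18 v at u=-16: -145.4 19
scene 978 u [-113.6 -113.4 -112.7   91.7   94.7   95.6] v [-145.2 -145.1 -144.9    3.5    4.2    5.2]
  -y edge: slope deg 0.41 v at u=-16: -144.5 18
low scene u [-92.6  90.1 110.3 111.4] v [-74.5  47.6  73.1  73.5] 903
```

move_arm(
  motion=[
    [[0.9, 0.5, 5, 0, 0, 0], [0.9, 0.5, 10, 0, 0, 0], [0.9, 0.5, 15, 0, 0, 0], [0.9, 0.5, 18, 0, 0, 0], [0.9, 0.5, 20, 0, 0, 0], [0.9, 0.5, 20, 0, 0, 0]],
  ],
)

```text
time: 50.65
tcp_pos: [539.5, -146.0, 146.1]
orientation: [-0.522, 3.096, -0.007]
wrist_force: [-0.8, 0.1, -3.4]
grip_width: 7.0
grasp_force: 60.5
```

move_arm(
  motion=[
    [[0, 0, 2, 0, 0, 0], [0, 0, 4, 0, 0, 0], [0, 0, 5, 0, 0, 0], [0, 0, 5, 0, 0, 0]],
  ],
)

```text
time: 51.15
tcp_pos: [540.1, -146.6, 141.9]
orientation: [-0.521, 3.095, -0.009]
wrist_force: [0.1, -2.3, -0.9]
grip_width: 6.9
grasp_force: 60.9
```

move_arm(
  motion=[
    [[0, 0, 1, 0, 0, 0], [0, 0, 2, 0, 0, 0], [0, 0, 2, 0, 0, 0]],
  ],
)

```text
time: 51.52
tcp_pos: [540.3, -146.7, 141.3]
orientation: [-0.521, 3.094, -0.01]
wrist_force: [-3.0, -1.9, 8.8]
grip_width: 7.3
grasp_force: 62.1
```

move_arm(
  motion=[
    [[0, 0, 0, 0, 0, 0], [0, 0, 0, 0, 0, 0], [0, 0, 0, 0, 0, 0], [0, 0, 0, 0, 0, 0]],
  ],
  jaw=45,
)

```text
time: 52.02
tcp_pos: [539.4, -145.9, 138.9]
orientation: [-0.522, 3.096, -0.006]
wrist_force: [-0.1, 0.2, 0.4]
grip_width: 38.6
grasp_force: 0.0
```

move_arm(
  motion=[
    [[0, 0, -30, 0, 0, 0], [0, 0, -80, 0, 0, 0], [0, 0, -110, 0, 0, 0], [80, -40, -110, 0, 0, 0], [140, -60, -110, 0, 0, 0], [140, -60, -110, 0, 0, 0], [140, -60, -110, 0, 0, 0]],
  ],
)

```text
time: 52.9
tcp_pos: [425.4, -249.0, 249.4]
orientation: [-0.517, 3.096, -0.007]
wrist_force: [-0.7, 0.1, -0.8]
grip_width: 38.5
grasp_force: 0.0
```

```bash
cat > fin.py <<'E'
from h import *
import sys
S=cam('scene');c=cam('top'); print(arm.read_state()['time'])
i=S['img'][160:370,200:520]; j=c['img'][190:320,200:420]
o=np.zeros((525,800,3),'uint8'); o[:315,:480]=cv2.resize(i,(480,315)); o[:189,480:]=cv2.resize(j,(320,189)); cv2.imwrite('pics/'+sys.argv[1],o[:315,:,::-1])
u=np.array([.946,.324]);v=np.array([-.324,.946])
for n,C in(('top',c),('scene',S)):
    W=cloud(C)
    for nm,z in(('up',160),('low',88)):
        m=(abs(W[...,2]-z)<8)&(np.hypot(W[...,0]-531,W[...,1]+74)<130)&(C['img'].max(-1)>90)
        if m.sum()<30: continue
        q=W[m]; d=q[:,:2]-[531.4,-74.3]; print(n,nm,m.sum(),'z',np.median(q[:,2]).round(1),'u',np.percentile(d@u,[1,99]).round(1),'v',np.percentile(d@v,[1,99]).round(1))
        if nm=='up':
            A=np.c_[d@u,d@v,np.ones(len(d))]; a=np.linalg.lstsq(A,q[:,2],rcond=None)[0]; print('  plane',a.round(4))
E
python3 fin.py f1.png; python3 sp.py
```

```text
53.0
top up 1260 z 159.9 u [-108.6   96.9] v [-74.   74.4]
  plane [-1.700000e-03  2.200000e-03  1.598096e+02]
top low 726 z 81.6 u [-95.4 109.7] v [-58.9  74.5]
scene up 1023 z 161.7 u [-108.1   97.9] v [-76.1  73.7]
  plane [ 5.000000e-04 -1.600000e-03  1.607199e+02]
scene low 781 z 91.7 u [-92.6 110.8] v [-73.   73.4]
treadle slope -0.2601960834352697
top 94 ztop 63.7 [569.1 235.   61.8] [21.7 23.9  9.8]
top 92 ztop 63.6 [542.6 163.2  62.5] [23.9 23.1 11.4]
top 95 ztop 44.2 [468.  220.2  42. ] [16.1 89.8  9.5]
scene 246 ztop 44.0 [469.6 218.5  41.6] [19.2 92.4  8.9]
scene 218 ztop 62.8 [544.3 162.3  60.2] [25.4 25.6  8.2]
scene 242 ztop 63.0 [572.  234.2  60.1] [27.  24.1  8.1]
```

View pics/f1.png

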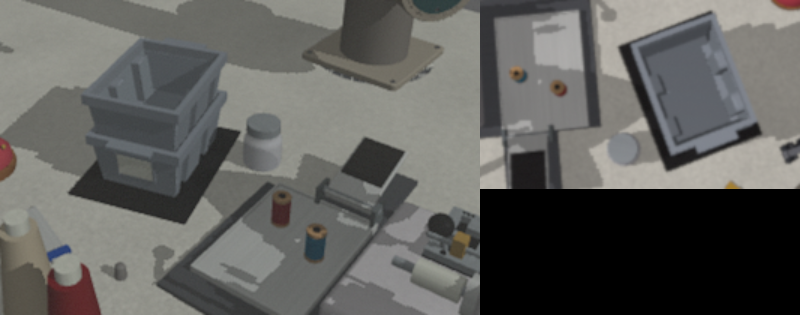

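The upper tote sits on the ribs: rim at 160 mm, level, with its tab opposite the lower card end. Next are the small spools at (543,163) and (570,234).

```bash
python3 go.py 543.5 162.7 140 180
```

```text
[-244.4, 349.9, 108.1, -0.3, 0.1, 19.2]
```

move_arm(
  motion=[
    [[-244.4, 350, 0, -0.3, 0.1, 19.2], [-244.4, 350, 0, -0.3, 0.1, 19.2], [-244.4, 350, 0, -0.3, 0.1, 19.2], [-244.4, 350, 0, -0.3, 0.1, 19.2], [-244.4, 350, 0, -0.3, 0.1, 19.2], [-244.4, 350, 0, -0.3, 0.1, 19.2], [-244.4, 350, 0, -0.3, 0.1, 19.2], [-244.4, 350, 0, -0.3, 0.1, 19.2], [-244.4, 350, 0, -0.3, 0.1, 19.2], [-244.4, 350, 50, -0.3, 0.1, 19.2], [-244.4, 350, 100, -0.3, 0.1, 19.2], [-244.4, 350, 108, -0.3, 0.1, 19.2], [-244.4, 350, 108, -0.3, 0.1, 19.2]],
  ],
  jaw=65,
)

```text
time: 54.72
tcp_pos: [543.3, 161.3, 140.5]
orientation: [0.004, 3.141, 0.001]
wrist_force: [0.5, -0.1, 0.2]
grip_width: 55.5
grasp_force: 0.0
```

```bash
python3 go.py 543.5 162.7 21 180
```

```text
[-0.1, 1.4, 119.5, 0.0, 0.0, -0.1]
```

move_arm(
  motion=[
    [[0, 1, 40, 0, 0, 0], [0, 1, 80, 0, 0, 0], [0, 1, 110, 0, 0, 0], [0, 1, 119, 0, 0, 0], [0, 1, 119, 0, 0, 0]],
  ],
)

```text
time: 55.35
tcp_pos: [544.8, 163.3, 22.5]
orientation: [0.002, 3.139, 0.002]
wrist_force: [-0.2, 0.7, -0.9]
grip_width: 55.4
grasp_force: 0.0
```

move_arm(
  motion=[
    [[0, 0, 0, 0, 0, 0], [0, 0, 0, 0, 0, 0], [0, 0, 0, 0, 0, 0], [0, 0, 0, 0, 0, 0], [0, 0, 0, 0, 0, 0]],
  ],
  jaw=18,
)

```text
time: 55.98
tcp_pos: [545.2, 163.5, 23.0]
orientation: [0.002, 3.137, 0.002]
wrist_force: [-0.3, 0.3, 6.1]
grip_width: 24.5
grasp_force: 58.8
```

```bash
python3 go.py 562 -64 215 198.9
```

```text
[-17.9, -227.3, -192.2, 0.0, 0.3, -19.0]
```

move_arm(
  motion=[
    [[0, 0, -50, 0, 0, 0], [0, 0, -110, 0, 0, 0], [0, 0, -170, 0, 0, -5], [-2, -25, -192, 0, 0, -10], [-18, -227, -192, 0, 0.3, -19], [-18, -227, -192, 0, 0.3, -19], [-18, -227, -192, 0, 0.3, -19], [-18, -227, -192, 0, 0.3, -19], [-18, -227, -192, 0, 0.3, -19], [-18, -227, -192, 0, 0.3, -19], [-18, -227, -192, 0, 0.3, -19]],
  ],
)

```text
time: 57.35
tcp_pos: [560.7, -62.3, 212.8]
orientation: [0.519, -3.093, -0.002]
wrist_force: [0.0, -0.3, -0.3]
grip_width: 24.5
grasp_force: 59.0
```

```bash
python3 go.py 562 -64 90 198.9
```

```text
[-1.2, -2.2, 122.8, 0.1, -0.3, 0.2]
```

move_arm(
  motion=[
    [[-1, -2, 40, 0, 0, 0], [-1, -2, 80, 0, 0, 0], [-1, -2, 110, 0, 0, 0], [-1, -2, 120, 0, 0, 0], [-1, -2, 123, 0, 0, 0], [-1, -2, 123, 0, 0, 0]],
  ],
)

```text
time: 58.1
tcp_pos: [563.0, -65.4, 91.0]
orientation: [0.517, -3.096, 0.0]
wrist_force: [0.1, -0.7, -0.9]
grip_width: 24.6
grasp_force: 58.9
```

move_arm(
  motion=[
    [[0, 0, 0, 0, 0, 0], [0, 0, 0, 0, 0, 0], [0, 0, 0, 0, 0, 0]],
  ],
  jaw=45,
)

```text
time: 58.48
tcp_pos: [562.2, -65.7, 90.3]
orientation: [0.516, -3.095, -0.0]
wrist_force: [-0.8, 1.1, 0.5]
grip_width: 38.3
grasp_force: 0.0
```

move_arm(
  motion=[
    [[0, 0, -40, 0, 0, 0], [0, 0, -90, 0, 0, 0], [0, 0, -125, 0, 0, 0], [0, 0, -125, 0, 0, 0]],
  ],
)

```text
time: 58.98
tcp_pos: [565.2, -66.2, 218.9]
orientation: [-0.516, 3.096, -0.004]
wrist_force: [0.1, 0.1, -0.0]
grip_width: 38.3
grasp_force: 0.0
```

```bash
python3 go.py 570.7 234.4 140 180; python3 sp.py
```

```text
[-102.5, 282.8, 78.3, -0.1, 0.2, 18.9]
treadle slope -0.2596023656160743
top 90 ztop 65.2 [569.1 235.1  63.1] [21.9 23.9  9.3]
top 103 ztop 43.1 [468.1 220.3  41.3] [16.2 90.9 10.2]
scene 232 ztop 43.8 [470.  218.9  41.6] [20.  91.1  9.4]
scene 243 ztop 62.8 [571.1 234.   60.2] [26.2 24.6  8.5]
```

move_arm(
  motion=[
    [[-103, 283, 0, 0, 0, 18.9], [-103, 283, 0, 0, 0, 18.9], [-103, 283, 0, 0, 0, 18.9], [-103, 283, 0, 0, 0, 18.9], [-103, 283, 0, 0, 0, 18.9], [-103, 283, 0, 0, 0, 18.9], [-103, 283, 50, 0, 0, 18.9], [-103, 283, 78, 0, 0, 18.9], [-103, 283, 78, 0, 0, 18.9]],
  ],
  jaw=65,
)

```text
time: 60.2
tcp_pos: [564.2, 233.5, 132.4]
orientation: [-0.001, -3.128, 0.005]
wrist_force: [0.5, -0.2, 0.3]
grip_width: 55.6
grasp_force: 0.0
```

```bash
python3 go.py 570.7 234.4 21 180
```

```text
[-8.0, 1.3, 111.3, -0.2, -0.8, -0.0]
```

move_arm(
  motion=[
    [[-2, 0.5, 40, 0, 0, 0], [-2, 0.5, 80, 0, 0, 0], [-2, 0.5, 80, 0, 0, 0], [-2, 0.5, 80, 0, 0, 0]],
  ],
)

```text
time: 60.7
tcp_pos: [570.8, 236.0, 58.6]
orientation: [-0.0, -3.139, -0.001]
wrist_force: [0.1, -0.6, 0.7]
grip_width: 55.7
grasp_force: 0.0
```

```bash
python3 go.py 570.7 234.4 21 180
```

```text
[0.0, -1.7, 37.6, 0.0, -0.1, -0.0]
```

move_arm(
  motion=[
    [[0, -1.5, 20, 0, 0, 0], [0, -1.5, 37, 0, 0, 0], [0, -1.5, 37, 0, 0, 0]],
  ],
)

```text
time: 61.08
tcp_pos: [568.6, 234.3, 19.4]
orientation: [0.001, -3.135, 0.001]
wrist_force: [-0.6, 0.1, -0.1]
grip_width: 55.4
grasp_force: 0.0
```

move_arm(
  motion=[
    [[0, 0, 0, 0, 0, 0], [0, 0, 0, 0, 0, 0], [0, 0, 0, 0, 0, 0], [0, 0, 0, 0, 0, 0], [0, 0, 0, 0, 0, 0]],
  ],
  jaw=18,
)

```text
time: 61.7
tcp_pos: [570.3, 235.0, 20.9]
orientation: [0.001, -3.139, -0.001]
wrist_force: [0.1, -0.0, 5.3]
grip_width: 24.8
grasp_force: 59.0
```

```bash
python3 go.py 505 -83.5 215 198.9
```

```text
[66.0, -318.3, -194.1, 0.1, -0.1, -18.9]
```

move_arm(
  motion=[
    [[0, 0, -50, 0, 0, 0], [0, 0, -110, 0, 0, 0], [0, 0, -170, 0, 0, -5], [6, -30, -194, 0, 0, -10], [66, -318, -194, 0, 0, -18.9], [66, -318, -194, 0, 0, -18.9], [66, -318, -194, 0, 0, -18.9], [66, -318, -194, 0, 0, -18.9], [66, -318, -194, 0, 0, -18.9], [66, -318, -194, 0, 0, -18.9], [66, -318, -194, 0, 0, -18.9], [66, -318, -194, 0, 0, -18.9], [66, -318, -194, 0, 0, -18.9]],
  ],
)

```text
time: 63.32
tcp_pos: [504.4, -82.4, 214.0]
orientation: [0.519, -3.094, -0.001]
wrist_force: [-0.2, 0.3, -0.2]
grip_width: 24.5
grasp_force: 58.9
```

```bash
python3 go.py 505 -83.5 88 198.9
```

```text
[-0.8, -1.5, 126.0, 0.1, -0.3, 0.1]
```

move_arm(
  motion=[
    [[-0.5, -1, 40, 0, 0, 0], [-0.5, -1, 80, 0, 0, 0], [-0.5, -1, 112, 0, 0, 0], [-0.5, -1, 122, 0, 0, 0], [-0.5, -1, 126, 0, 0, 0], [-0.5, -1, 126, 0, 0, 0]],
  ],
)

```text
time: 64.08
tcp_pos: [505.5, -84.4, 89.2]
orientation: [0.517, -3.096, 0.0]
wrist_force: [0.1, 0.1, 0.3]
grip_width: 24.7
grasp_force: 58.9
```

move_arm(
  motion=[
    [[0, 0, 0, 0, 0, 0], [0, 0, 0, 0, 0, 0], [0, 0, 0, 0, 0, 0]],
  ],
  jaw=45,
)

```text
time: 64.45
tcp_pos: [504.9, -84.4, 88.6]
orientation: [0.516, -3.095, -0.0]
wrist_force: [0.4, 0.8, -0.3]
grip_width: 38.4
grasp_force: 0.0
```

move_arm(
  motion=[
    [[0, 0, -40, 0, 0, 0], [0, 0, -90, 0, 0, 0], [0, 0, -140, 0, 0, 0], [60, -50, -170, 0, 0, 0], [100, -150, -170, 0, 0, 0], [100, -200, -170, 0, 0, 0], [100, -200, -170, 0, 0, 0], [100, -200, -170, 0, 0, 0]],
  ],
)

```text
time: 65.45
tcp_pos: [475.6, -309.1, 258.2]
orientation: [0.509, -3.096, 0.001]
wrist_force: [0.4, -0.1, -1.3]
grip_width: 38.3
grasp_force: 0.0
```

```bash
python3 fin.py f2.png; python3 sp.py; python3 knob.py
```

```text
65.55
top up 1263 z 159.9 u [-108.6   96.9] v [-74.1  74.5]
  plane [-5.000000e-04  5.000000e-04  1.598603e+02]
top low 635 z 81.8 u [-95.7 109.5] v [-59.3  74.5]
scene up 1009 z 161.7 u [-109.1   97.8] v [-75.8  73.8]
  plane [ 4.000000e-04 -1.200000e-03  1.607886e+02]
scene low 738 z 91.7 u [-93.  110.9] v [-72.8  73.5]
treadle slope -0.25981953916417444
top 96 ztop 45.3 [468.1 220.6  44.3] [16.1 91.6 11.9]
scene 251 ztop 43.5 [470.  218.7  41.2] [19.8 91.7  9.5]
scene [485 302  18  16 204] [493.91176471 309.51960784] [565.57362894 380.75527576 150.20533388] [572.67295241 391.29815511 157.6538478 ]
sphere fit [557.65176215 376.99537967 143.14426004] 204
top fit [557.9290114  379.15864002 142.35865358] 87
```

View pics/f2.png

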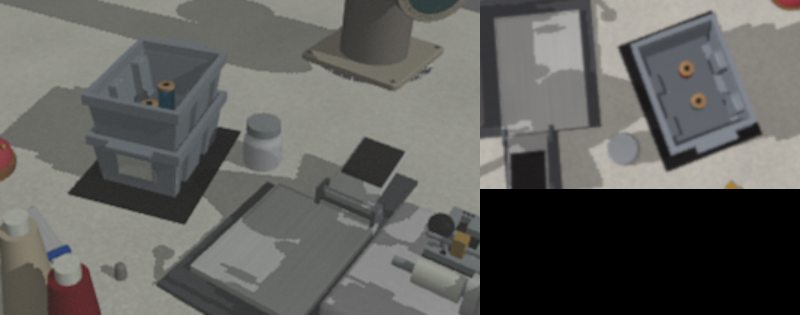

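Both small spools stand in the level, stacked upper tote. The tray is empty, the lever is off and the treadle is up, so I'll hand in.

```bash
python3 -c "
from bench import arm
print(arm.close_job())"
```

```text
the job is handed in; nothing more can be done
None
```

The job is handed in at about 66 s; the last camera check showed the lever in the off slot, the treadle pressed to its stop and back up, the three large spools in the lower tote, the second tote turned half round and level on the ribs with both small spools in it, and the pincushion and jar untouched, but no verdict came back.

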